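# Top-dress the desk planter with clay pebbles

## Task

Slide the white planter, without lifting it, from its felt panel onto the middle of the leather panel and square with it, then shake all the clay pebbles out of the shaker evenly over its bed, so that every quarter of its length gets at least one. Slide the dressed planter back to the middle of its felt panel, square and again without lifting, set the empty shaker upright on its cork panel, and lay whichever of the trowel and brush are there flat in the tool tray, lengthwise, one to a compartment. Put any stray pebble in the bed before the planter leaves the leather panel, and leave the mug, stapler and paperweight alone.

Things in the scene. Friction and masses are not known exactly. Their poses are not given: they have to be found in the camera images.
- planter: white planter tray, 190 (its x) x 120 (its y) x 40 mm high, loose, 0.65 kg; origin at the centre of its underside. Flat bed 15 mm above the desk, 178 x 108 mm inside the 6 mm walls. Mid-way on each long side stands a grip tab, 50 mm long (x) x 10 mm thick (y), its middle 62 mm from the planter's x axis, its top 70 mm above the desk (30 mm above the rim)
- blotter: work place: dark leather panel with a thin brass edge, 250 (x) x 170 (y) mm, inlaid flush in the desk; origin at its centre; it may lie a little askew
- felt: the planter's home: grey felt panel with a dark wood edge, 230 (x) x 150 (y) mm, inlaid flush in the desk; origin at its centre
- coaster: the shaker's place: cork panel, 150 (x) x 90 (y) mm, inlaid flush in the desk; origin at its centre
- shaker: aluminium box shaker, 110 (its x) x 54 (y) mm, 38 mm high, 0.16 kg; origin at the centre of its underside. Walls 4 mm; nose (-x end) open but for a 3 mm sill; open top bridged by a 46 mm long strap, on it a black fin grip 44 mm long (x), 12 mm thick (y), 41 to 77 mm above the underside, centred 12 mm from the origin along +x. Shaken, pebbles slide out at about 20 to 50 degrees nose down
- shaker_mouth (a point): middle of the floor's edge at the shaker's open nose: 55 mm from the origin along -x, 4 mm up
- pebble1_mid (a point): centre of a loose terracotta clay pebble, a faceted round, 19 mm across and 15 mm high, 12 g; starts in the shaker (5 to 8 of the eight pebbles are there, the others are absent)
- pebble2_mid (a point): centre of a loose terracotta clay pebble, a faceted round, 19 mm across and 15 mm high, 12 g; starts in the shaker (5 to 8 of the eight pebbles are there, the others are absent)
- pebble3_mid (a point): centre of a loose terracotta clay pebble, a faceted round, 19 mm across and 15 mm high, 12 g; starts in the shaker (5 to 8 of the eight pebbles are there, the others are absent)
- pebble4_mid (a point): centre of a loose terracotta clay pebble, a faceted round, 19 mm across and 15 mm high, 12 g; starts in the shaker (5 to 8 of the eight pebbles are there, the others are absent)
- pebble5_mid (a point): centre of a loose terracotta clay pebble, a faceted round, 19 mm across and 15 mm high, 12 g; starts in the shaker (5 to 8 of the eight pebbles are there, the others are absent)
- pebble6_mid (a point): centre of a loose terracotta clay pebble, a faceted round, 19 mm across and 15 mm high, 12 g; starts in the shaker (5 to 8 of the eight pebbles are there, the others are absent)
- pebble7_mid (a point): centre of a loose terracotta clay pebble, a faceted round, 19 mm across and 15 mm high, 12 g; starts in the shaker (5 to 8 of the eight pebbles are there, the others are absent)
- pebble8_mid (a point): centre of a loose terracotta clay pebble, a faceted round, 19 mm across and 15 mm high, 12 g; starts in the shaker (5 to 8 of the eight pebbles are there, the others are absent)
- trowel: mini trowel 150 mm long, lying along its x, blade to +x; origin on its underside at mid-length. Wooden handle 14 mm wide, 16 mm high, x from -75 to +10 mm; steel blade 36 mm wide. May be absent
- brush: hand brush 150 mm long, lying along its x, bristles to +x; origin on its underside at mid-length. Wooden handle 16 mm wide, 14 mm high, x from -75 to +15 mm; head 36 mm wide, 16 mm high. May be absent
- tooltray: fixed dark wooden tool tray, 185 (its x) x 125 (its y) x 16 mm high, with two long compartments side by side along its x, each 175 x 55 mm, floor 5 mm above the desk, walls 5 mm thick; origin at the centre of its underside
- bay_left (a point): centre of the floor of the +y compartment (30 mm from the tray's x axis)
- bay_right (a point): centre of the floor of the -y compartment
- mug: blue mug, 76 mm across, 90 mm high, loose bystander; origin at the centre of its underside
- stapler: black stapler, 130 x 36 x 44 mm, loose bystander
- paperweight: brass paperweight, 64 mm across, 35 mm high, loose bystander
There are look-alikes about, which are no part of the job. Of the things like the shaker, leave any that is red; of the rest the smaller one is meant.

How it is judged (in metres and radians):
On the way, in this order (a step that is already met when the one before it is completed fails the run):
1. the planter has been slid onto the middle of the leather panel, square with it (horizontal distance between planter and blotter below 0.025 m and angle between the x axis of planter and the x axis of blotter, either way round below 0.2 rad and linear speed of planter below 0.01 m/s), for 0.2 s.
2. the shaker is held tipped over the planter there (horizontal distance between planter and blotter below 0.035 m and height (world z) of shaker_mouth above 0.03 m and angle between shaker's own z axis and vertical above 0.2 rad and horizontal distance between shaker_mouth and planter below 0.12 m and contact force between shaker and the fingers above 0.5 N), for 0.1 s.
3. all pebbles lie in the bed, at least one in each quarter of its length, while the planter stands on the leather panel (x of pebble1_mid in the frame of planter between -0.092 and 0.092 m and y of pebble1_mid in the frame of planter between -0.058 and 0.058 m and z of pebble1_mid in the frame of planter between 0.012 and 0.042 m and x of pebble2_mid in the frame of planter between -0.092 and 0.092 m and y of pebble2_mid in the frame of planter between -0.058 and 0.058 m and z of pebble2_mid in the frame of planter between 0.012 and 0.042 m and x of pebble3_mid in the frame of planter between -0.092 and 0.092 m and y of pebble3_mid in the frame of planter between -0.058 and 0.058 m and z of pebble3_mid in the frame of planter between 0.012 and 0.042 m and x of pebble4_mid in the frame of planter between -0.092 and 0.092 m and y of pebble4_mid in the frame of planter between -0.058 and 0.058 m and z of pebble4_mid in the frame of planter between 0.012 and 0.042 m and x of pebble5_mid in the frame of planter between -0.092 and 0.092 m and y of pebble5_mid in the frame of planter between -0.058 and 0.058 m and z of pebble5_mid in the frame of planter between 0.012 and 0.042 m and x of pebble6_mid in the frame of planter between -0.092 and 0.092 m and y of pebble6_mid in the frame of planter between -0.058 and 0.058 m and z of pebble6_mid in the frame of planter between 0.012 and 0.042 m and x of pebble7_mid in the frame of planter between -0.092 and 0.092 m and y of pebble7_mid in the frame of planter between -0.058 and 0.058 m and z of pebble7_mid in the frame of planter between 0.012 and 0.042 m and x of pebble8_mid in the frame of planter between -0.092 and 0.092 m and y of pebble8_mid in the frame of planter between -0.058 and 0.058 m and z of pebble8_mid in the frame of planter between 0.012 and 0.042 m and x of any of pebble1_mid, pebble2_mid, pebble3_mid, pebble4_mid, pebble5_mid, pebble6_mid, pebble7_mid, pebble8_mid in the frame of planter below -0.0385 m and x of any of pebble1_mid, pebble2_mid, pebble3_mid, pebble4_mid, pebble5_mid, pebble6_mid, pebble7_mid, pebble8_mid in the frame of planter above 0.0385 m and (x of pebble1_mid in the frame of planter between -0.0505 and 0.006 m or x of pebble2_mid in the frame of planter between -0.0505 and 0.006 m or x of pebble3_mid in the frame of planter between -0.0505 and 0.006 m or x of pebble4_mid in the frame of planter between -0.0505 and 0.006 m or x of pebble5_mid in the frame of planter between -0.0505 and 0.006 m or x of pebble6_mid in the frame of planter between -0.0505 and 0.006 m or x of pebble7_mid in the frame of planter between -0.0505 and 0.006 m or x of pebble8_mid in the frame of planter between -0.0505 and 0.006 m) and (x of pebble1_mid in the frame of planter between -0.006 and 0.0505 m or x of pebble2_mid in the frame of planter between -0.006 and 0.0505 m or x of pebble3_mid in the frame of planter between -0.006 and 0.0505 m or x of pebble4_mid in the frame of planter between -0.006 and 0.0505 m or x of pebble5_mid in the frame of planter between -0.006 and 0.0505 m or x of pebble6_mid in the frame of planter between -0.006 and 0.0505 m or x of pebble7_mid in the frame of planter between -0.006 and 0.0505 m or x of pebble8_mid in the frame of planter between -0.006 and 0.0505 m) and horizontal distance between planter and blotter below 0.035 m), for 0.2 s.
At the end, for the whole second after the job is handed in: planter within 25 mm and 0.2 rad of the felt panel; all pebbles in its bed, one or more in each quarter of its length (6 mm over the borders counts for both); shaker upright within 35 mm of the cork's centre; tools flat in compartments (20 mm along, 22 mm across, 0.2 rad); all at rest (horizontal distance between planter and felt below 0.025 m and angle between the x axis of planter and the x axis of felt, either way round below 0.2 rad and linear speed of planter below 0.01 m/s and x of pebble1_mid in the frame of planter between -0.092 and 0.092 m and y of pebble1_mid in the frame of planter between -0.058 and 0.058 m and z of pebble1_mid in the frame of planter between 0.012 and 0.042 m and x of pebble2_mid in the frame of planter between -0.092 and 0.092 m and y of pebble2_mid in the frame of planter between -0.058 and 0.058 m and z of pebble2_mid in the frame of planter between 0.012 and 0.042 m and x of pebble3_mid in the frame of planter between -0.092 and 0.092 m and y of pebble3_mid in the frame of planter between -0.058 and 0.058 m and z of pebble3_mid in the frame of planter between 0.012 and 0.042 m and x of pebble4_mid in the frame of planter between -0.092 and 0.092 m and y of pebble4_mid in the frame of planter between -0.058 and 0.058 m and z of pebble4_mid in the frame of planter between 0.012 and 0.042 m and x of pebble5_mid in the frame of planter between -0.092 and 0.092 m and y of pebble5_mid in the frame of planter between -0.058 and 0.058 m and z of pebble5_mid in the frame of planter between 0.012 and 0.042 m and x of pebble6_mid in the frame of planter between -0.092 and 0.092 m and y of pebble6_mid in the frame of planter between -0.058 and 0.058 m and z of pebble6_mid in the frame of planter between 0.012 and 0.042 m and x of pebble7_mid in the frame of planter between -0.092 and 0.092 m and y of pebble7_mid in the frame of planter between -0.058 and 0.058 m and z of pebble7_mid in the frame of planter between 0.012 and 0.042 m and x of pebble8_mid in the frame of planter between -0.092 and 0.092 m and y of pebble8_mid in the frame of planter between -0.058 and 0.058 m and z of pebble8_mid in the frame of planter between 0.012 and 0.042 m and x of any of pebble1_mid, pebble2_mid, pebble3_mid, pebble4_mid, pebble5_mid, pebble6_mid, pebble7_mid, pebble8_mid in the frame of planter below -0.0385 m and x of any of pebble1_mid, pebble2_mid, pebble3_mid, pebble4_mid, pebble5_mid, pebble6_mid, pebble7_mid, pebble8_mid in the frame of planter above 0.0385 m and (x of pebble1_mid in the frame of planter between -0.0505 and 0.006 m or x of pebble2_mid in the frame of planter between -0.0505 and 0.006 m or x of pebble3_mid in the frame of planter between -0.0505 and 0.006 m or x of pebble4_mid in the frame of planter between -0.0505 and 0.006 m or x of pebble5_mid in the frame of planter between -0.0505 and 0.006 m or x of pebble6_mid in the frame of planter between -0.0505 and 0.006 m or x of pebble7_mid in the frame of planter between -0.0505 and 0.006 m or x of pebble8_mid in the frame of planter between -0.0505 and 0.006 m) and (x of pebble1_mid in the frame of planter between -0.006 and 0.0505 m or x of pebble2_mid in the frame of planter between -0.006 and 0.0505 m or x of pebble3_mid in the frame of planter between -0.006 and 0.0505 m or x of pebble4_mid in the frame of planter between -0.006 and 0.0505 m or x of pebble5_mid in the frame of planter between -0.006 and 0.0505 m or x of pebble6_mid in the frame of planter between -0.006 and 0.0505 m or x of pebble7_mid in the frame of planter between -0.006 and 0.0505 m or x of pebble8_mid in the frame of planter between -0.006 and 0.0505 m) and horizontal distance between shaker and coaster below 0.035 m and angle between shaker's own z axis and vertical below 0.12 rad and height (world z) of shaker below 0.01 m and linear speed of shaker below 0.02 m/s and x of trowel in the frame of tooltray between -0.02 and 0.02 m and (y of trowel in the frame of tooltray between 0.008 and 0.052 m or y of trowel in the frame of tooltray between -0.052 and -0.008 m) and z of each of trowel, brush in the frame of tooltray below 0.012 m and angle between each of trowel, brush's own z axis and vertical below 0.15 rad and angle between the x axis of each of trowel, brush and the x axis of tooltray, either way round below 0.2 rad and x of brush in the frame of tooltray between -0.02 and 0.02 m and (y of brush in the frame of tooltray between 0.008 and 0.052 m or y of brush in the frame of tooltray between -0.052 and -0.008 m) and horizontal distance between trowel and brush above 0.039 m); the robot touches nothing.
It fails at once if the planter is lifted off the desk or tipped (height (world z) of planter above 0.012 m or angle between planter's own z axis and vertical above 0.12 rad).
It fails at once if the mug, stapler or paperweight is disturbed (distance of any of mug, stapler, paperweight from where it was at the start of the episode above 0.03 m).
Of pebble1, pebble2, pebble3, pebble4, pebble5, pebble6, pebble7, pebble8 only 5 to 8 are there at a start; the rules pass over those that are not, and their reading is None.
Of trowel, brush only 1 to 2 are there at a start; the rules pass over those that are not, and their reading is None.
At some moment in a run one of trowel, brush may be knocked a few centimetres aside while the robot is not near it.
Once in a run the grip may slacken for a moment while it holds something.
It also fails if it takes over 210 s, if anything falls off the work surface, if the arm or the gripper's body presses on something with over 40 N, if the wrist force passes 120 N, or if a joint passes its speed limit or range.

## Robot

A 6-joint arm with a two-finger parallel gripper is mounted at the origin on the work surface. World frame = base frame: x ahead of the robot, y to its left, z up, the work surface at z = 0. Lengths are in mm, angles in rad, forces in N, time in s.
With the tool pointing down it reaches from about 300 to 775 mm from the base axis. Payload 14.6 kg.
Tool frame: the origin (TCP) lies midway between the tips of the shut fingers; the grasp point (between the pads) lies 19 mm behind it; z points along the fingers, y is the line along which they close (so a half turn about z gives the same grasp; the last joint's range is limited). The gripper opens to 85 mm and grips with 20 to 120 N. Pads are 22 mm wide; open, the fingers measure 114 mm over their backs; the gripper's body (76 mm by 85 mm) begins 54 mm behind the grasp point. The pads swing forward as they close: fully open they stand 13 mm farther back than shut.
Start: joints at [-1.213, 0.3, 1.521, -0, 1.321, -0.067], TCP at [226.668, -501.109, 201.381] pointing down, gripper open.
Joint ranges: [-3.03, 3.03], [-0.79, 2.21], [0.23, 2.52], [-1.04, 4.18], [0, 3.07], [-2.55, 2.55]. Speed limits (rad/s): [2.22, 2.22, 2.57, 3.14, 3.14, 3.14].

## Interface

Orientations are given as a unit quaternion [x, y, z, w].
In Python, from rig import bot gives the robot as it stands.
- The arm moves only by the shell command python3 -m crank 'ROWS' [FORCE]. ROWS is a JSON object of lists of equal length, an entry for each row: "jaw": the opening, from -1 (shut) to 1 (fully open); "xyz": the shift along the tool's x, y, z in units of 25 mm (1.0 is 25 mm), a list of three; "rotation": the turn, a rotation vector about the tool's x, y, z in units of 6 degrees (1.0 is 6 degrees), a list of three. A call has 1 to 20 rows; each row shifts and turns the commanded pose from where the row before left it, along the tool's axes as they then stand; what a row does not reach is not made up. A row lasts 1/10 s, in which the tool goes at most 50 mm and 8.59 degrees, less where a joint would pass 70% of its speed; a pose out of reach is approached as far as the arm can. A call is refused whole if a number of a shift passes 1 or a number of a turn 1, either way. A call with a gripper value outside its range is refused whole. The fingers move at their own pace and stop on an object; FORCE is the grip in N (left out, the last holds). Time passes only in rows, so rows that do not move let the fingers close. It gives the time, the measured TCP pose, the force, the opening and the grip force at its end, in the units of the state.
- bot.observe(): the state, without advancing time (a new reading comes with each control period).
- bot.snapshot(name): name is "scene" or "top"; returns the picture (400x640x3 uint8, red, green, blue); there is no depth.
- bot.camera_params(name): a dict with "fx", "fy", "cx", "cy" (pixels), "position" and "rotation" of the camera in the world. Camera axes: x right, y down, z forward; pixel columns grow to the right and rows downward; lengths in mm; the calibration is good to about 2 mm. A picture is of the moment at which its call begins. camera_params takes no time and is no camera call.
- bot.hand_in(): hands the job in; it is judged then, once.
The state is a dict: "time": time; "joint_pos": joint angles; "joint_vel": joint speeds; "joint_torque": joint torques, N m; "tool_pos": TCP position; "ee_rot": TCP orientation; "ft_force": force on the tool from outside, world axes, zero at the start; "ft_torque": the same for the moment, N m; "finger_gap": finger opening in mm; "finger_force": force on a finger pad.
Only numpy, scipy, OpenCV 4.12 (cv2) and the standard library are available. Lean on these libraries where they do the work, as an engineer would, in place of code of your own. Each camera call takes 0.05 s, during which the arm holds its last target. There are 200 camera calls.

## Working session

There is one attempt and no reset: what is moved stays moved. The work goes in short steps, Python scripts to look and compute and a shell command to move; the robot and the scene stay as the last step left them, time stands still between calls to the robot, and variables do not carry over. Pictures are saved under pics/ and viewed, at most 14 in all, crops included, and the job is handed in when it is done.

```bash
ls; mkdir -p pics
python3 - <<'E'
from rig import bot
import cv2
for n in("scene","top"):
    im=bot.snapshot(n); cv2.imwrite(f"pics/{n}0.png",cv2.resize(im[:,:,::-1],(800,500)) if 0 else im[:,:,::-1])
    print(n,bot.camera_params(n))
o=bot.observe(); print(o)
E
```

```text
pics
scene {'fx': 501.9255106423231, 'fy': 501.9255106423231, 'cx': 317.29492301498226, 'cy': 195.22689235923883, 'position': array([1027.30358849,  630.25852695, 1025.14042703]), 'rotation': array([ 0.33238565,  0.8725179 , -0.33770091, -0.11912345])}
top {'fx': 474.2342949858232, 'fy': 474.2342949858232, 'cx': 321.2917253217973, 'cy': 202.49834120045603, 'position': array([ 405.79912002,  -34.83028603, 1164.20441068]), 'rotation': array([-0.70083984,  0.71257296, -0.01527956,  0.02880679])}
{'time': 0.1, 'joint_pos': array([-1.21255401e+00,  3.00443183e-01,  1.52157498e+00, -3.90031430e-05,
        1.32070894e+00, -6.66201944e-02]), 'joint_vel': array([-7.51377855e-05, -7.27392747e-04,  1.22115753e-03, -7.11302700e-04,
        1.02205063e-03, -1.45710066e-03]), 'joint_torque': array([ 2.14139181e-03, -5.44378209e+01, -3.62368977e+01, -2.41352342e-05,
        3.05202797e-03,  7.47303062e-06]), 'tool_pos': array([ 226.59113516, -500.86114312,  200.83923011]), 'ee_rot': array([ 9.77520029e-01,  2.10841817e-01, -1.01106485e-04, -5.58460163e-04]), 'ft_force': array([ 0.1362905 , -0.23248559,  0.36287052]), 'ft_torque': array([-0.01396847,  0.04211343, -0.03067222]), 'finger_force': 0.0, 'finger_gap': 85.48730082729286}
```

View pics/top0.png

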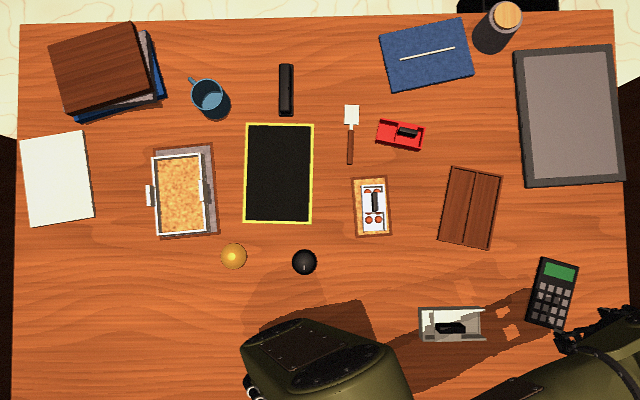

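View pics/scene0.png

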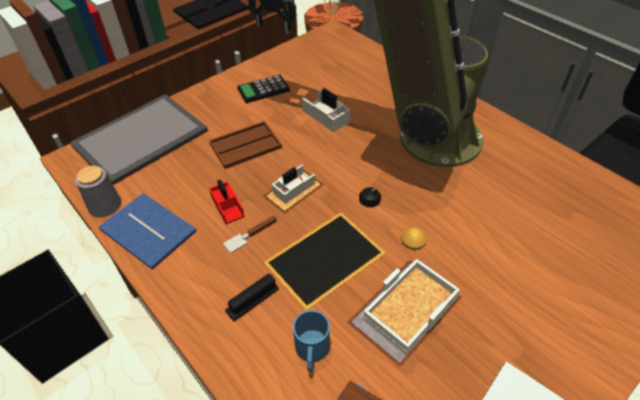

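Candidates in top view: shaker-like – white one on the cork (373,207), red one (400,135, excluded), larger grey/white one (452,323). The small one on the cork is meant. Tool: one trowel-like at (351,130); no brush seen. Checking in a crop.

```bash
cat > h.py <<'E'
import numpy as np,cv2
from rig import bot
from scipy.spatial.transform import Rotation as R
def snap(n): return bot.snapshot(n)
def ray(n,uv,z):
    c=bot.camera_params(n); uv=np.atleast_2d(uv).astype(float)
    d=np.c_[(uv[:,0]-c['cx'])/c['fx'],(uv[:,1]-c['cy'])/c['fy'],np.ones(len(uv))]
    d=R.from_quat(c['rotation']).apply(d); p=c['position']
    return p+d*((z-p[2])/d[:,2])[:,None]
def px(n,P):
    c=bot.camera_params(n); q=R.from_quat(c['rotation']).inv().apply(np.atleast_2d(P)-c['position'])
    return np.c_[q[:,0]/q[:,2]*c['fx']+c['cx'],q[:,1]/q[:,2]*c['fy']+c['cy']]
def crop(im,x0,y0,x1,y1,s,name): cv2.imwrite(name,cv2.resize(im[y0:y1,x0:x1,::-1],None,fx=s,fy=s,interpolation=cv2.INTER_CUBIC))
def rect(n,mask,z,x0,y0,x1,y1):
    """min-area rectangle on plane z of mask pixels in a window"""
    m=np.zeros(mask.shape,np.uint8); m[y0:y1,x0:x1]=mask[y0:y1,x0:x1]
    c=max(cv2.findContours(m,cv2.RETR_EXTERNAL,cv2.CHAIN_APPROX_NONE)[0],key=cv2.contourArea)
    P=ray(n,c[:,0,:],z)[:,:2].astype(np.float32)
    (cx,cy),(w,h),a=cv2.minAreaRect(P)
    if w<h: a+=90; w,h=h,w
    a=(a+90)%180-90
    return np.round([cx,cy,w,h,a],1)
E
python3 - <<'E'
from h import *
t=snap("top"); cv2.imwrite("pics/t.png",t[:,:,::-1])
a=t[90:250,330:430]; b=t[140:240,140:320]
a=cv2.resize(a,None,fx=3.4,fy=3.4,interpolation=2); b=cv2.resize(b,(450,250),interpolation=2)
c=np.zeros((544,800,3),np.uint8); c[:,:340]=a[:544,:340]; c[:250,345:795]=b
d=cv2.resize(t[140:240,140:230],(315,280)[::1],interpolation=2); 
e=cv2.resize(t[295:345,410:495],(450,264),interpolation=2); c[270:534,345:795]=e
cv2.imwrite("pics/crop1.png",c[:,:,::-1])
hsv=cv2.cvtColor(t,cv2.COLOR_RGB2HSV)
for p in [(212,150),(130,190),(280,170),(247,150),(180,195),(356,200),(366,200),(450,205),(472,200),(352,115),(350,150)]: print(p,hsv[p[1],p[0]])
print(ray("top",[(0,0),(639,399),(280,172),(180,195),(185,190)],0).round())
E
```

```text
(212, 150) [  9 186 145]
(130, 190) [ 10 187 168]
(280, 170) [ 4 60 30]
(247, 150) [ 24 164 190]
(180, 195) [ 17 153 238]
(356, 200) [ 15 162 233]
(366, 200) [120   5 245]
(450, 205) [  9 189 128]
(472, 200) [ 10 189 142]
(352, 115) [ 28  18 241]
(350, 150) [  9 193 135]
[[1013.  802.    0.]
 [  -0. -758.    0.]
 [ 556.   88.    0.]
 [ 503.  337.    0.]
 [ 516.  324.    0.]]
```

View pics/crop1.png

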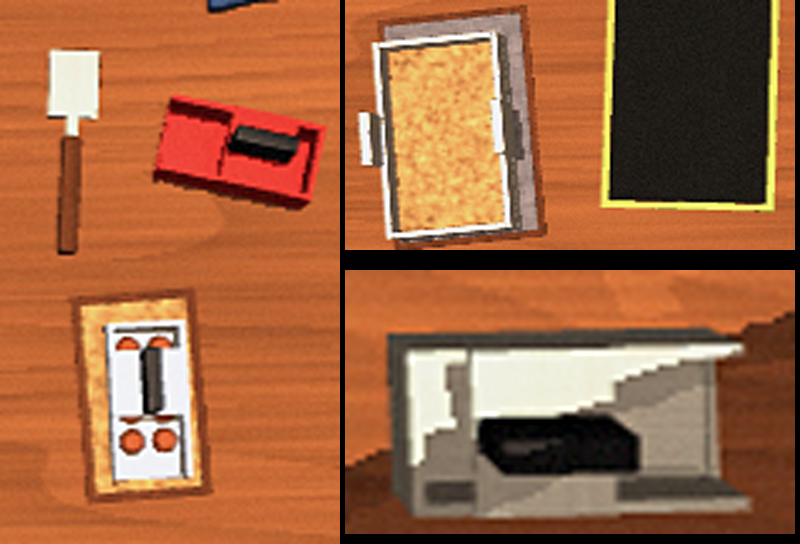

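The crop confirms it: the small white shaker stands on the cork (373,207) with its nose toward the robot and about 6 pebbles in it. The grey one (452,323) is larger and empty, and the red one is excluded. The tool at (351,130) is the trowel, blade away from the robot, and there is no brush. Measuring next.

```bash
cat > meas.py <<'E'
from h import *
def white(t):
    h=cv2.cvtColor(t,cv2.COLOR_RGB2HSV); return ((h[...,1]<45)&(h[...,2]>170)).astype(np.uint8)
if __name__=="__main__":
    t=snap("top"); h=cv2.cvtColor(t,cv2.COLOR_RGB2HSV); H,S,V=[h[...,i].astype(int) for i in range(3)]
    y=(((H>19)&(H<35)&(S>120)&(V>120))|(V<60)).astype(np.uint8)
    print("blotter",rect("top",y,0,235,115,325,230))
    w=white(t)
    c=max(cv2.findContours(np.pad(w[140:245,154:218],0),cv2.RETR_EXTERNAL,cv2.CHAIN_APPROX_NONE)[0],key=len)
    print("planter rim",rect("top",w,40,155,140,222,245))
    ts=w.copy(); 
    for nm,(a,b,c_,d) in dict(tabL=(140,175,153,215),).items(): print(nm,rect("top",ts,70,a,b,c_,d))
    k=(((H<35)&(S>100)&(V>195))|(S<60)).astype(np.uint8)
    notd=((H>7)&(H<12)&(S>180)&(V>145)).astype(np.uint8)  # desk
    for nm,win in dict(cork=(345,168,400,245),felt=(145,138,225,245),tray=(430,160,508,255)).items():
        m=cv2.morphologyEx(1-notd,cv2.MORPH_OPEN,np.ones((3,3),np.uint8)); print(nm,rect("top",m,16 if nm=="tray" else 0,*win))
    print("shaker",rect("top",w,38,358,180,388,236))
    print("fin",rect("top",(V<70).astype(np.uint8),77,365,180,385,225))
    print("blade",rect("top",((S<40)&(V>200)).astype(np.uint8),3,340,100,362,128))
    m=cv2.morphologyEx(((S>150)&(V<125)).astype(np.uint8),cv2.MORPH_OPEN,np.ones((2,2),np.uint8))
    print("handle",rect("top",m,16,342,128,360,168))
E
python3 meas.py
```

```text
blotter [554.8  92.9 251.1 171.5  -2.3]
planter rim [567.3 301.7 155.3  80.5  46.5]
tabL [498.9 389.9  47.4   8.1   4.8]
cork [ 468.1 -136.3  149.6   88.4    4.6]
felt [512.9 335.3 230.3 179.4   4.8]
tray [ 459.8 -370.2  185.8  127.6  -12.7]
shaker [ 463.1 -138.   109.6   54.7    1.9]
fin [ 474.1 -135.4   43.8   11.9    2.2]
blade [692.1 -90.3  55.3  34.6  -1.2]
handle [626.8 -94.5  19.7   2.4  -1.2]
```

Run:
```python
from meas import *
t=snap("top"); w=white(t)
ys,xs=np.nonzero(w[140:245,152:222]); P=ray("top",np.c_[xs+152,ys+140],40)[:,:2].astype(np.float32)
print(cv2.minAreaRect(P))
r=rect("top",w,70,196,178,206,208);print("tabR",r)
h=cv2.cvtColor(t,cv2.COLOR_RGB2HSV);V=h[...,2]
m=((h[...,1]>150)&(V<140)).astype(np.uint8)
for row in range(130,170,6): print(row,np.nonzero(m[row,335:370])[0]+335)
```

```text
((509.94158935546875, 317.8555908203125), (207.52957153320312, 140.0909423828125), 4.51992130279541)
tabR [510.5 266.5  51.7   8.4   4.4]
130 [348 349 350 351 352]
136 [348 351 352 353]
142 [347 348 350 351 352 353]
148 [347 348 349 350 351 352 353]
154 [347 348 350 351 352]
160 [347 348 349 350 351 352]
166 []
```

```bash
cat > to.py <<'E'
"""to.py x y z yaw [tilt]: turn (tool rotvec, units) then shift (tool axes, units) from the measured pose. yaw = world heading of tool x, deg;
tilt = rotation of the hand about its own y, deg"""
import sys; from h import *
a=[float(v) for v in sys.argv[1:]]; o=bot.observe(); p=o['tool_pos']; r=R.from_quat(o['ee_rot'])
g=R.from_euler('z',a[3],degrees=True)*R.from_euler('x',180,degrees=True)*R.from_euler('y',a[4] if len(a)>4 else 0,degrees=True)
t=np.degrees((r.inv()*g).as_rotvec())/6; s=g.inv().apply(np.array(a[:3])-p)/25
X=r.as_matrix()
print('now',p.round(1),'yaw',round(np.degrees(np.arctan2(X[1,0],X[0,0])),2),'zaxis',X[:,2].round(3),'gap',round(o['finger_gap'],1),'F',round(o['finger_force'],1),o['ft_force'].round(1),'t',round(o['time'],1))
print('turn',t.round(3),'shift',s.round(3))
E
python3 to.py 510.5 266.5 120 5
```

```text
now [ 226.6 -501.   201.1] yaw 24.34 zaxis [-0.  0. -1.] gap 85.5 F 0.0 [-1.2 -0.5 -0.2] t 0.2
turn [-5.000e-03  1.000e-03  3.223e+00] shift [ 13.988 -29.594   3.245]
```

```bash
python3 -m crank '{"jaw":[1,1,1,1,1,1,1,1,1,1,1,1,1,1,1,1,1,1,1,1],"xyz":[[0,0,0],[0,0,0],[0,0,0],[0,0,0],[0.3,-0.4,0],[0.46,-0.9,0],[0.46,-1,0],[0.46,-1,0],[0.46,-1,0],[0.46,-1,0],[0.46,-1,0],[0.46,-1,0],[0.46,-1,0],[0.46,-1,0],[0.46,-1,0],[0.46,-1,0],[0.46,-1,0],[0.46,-1,0],[0.46,-1,0],[0.46,-1,0]],"rotation":[[0,0,0.8],[0,0,0.8],[0,0,0.8],[0,0,0.8],[0,0,0],[0,0,0],[0,0,0],[0,0,0],[0,0,0],[0,0,0],[0,0,0],[0,0,0],[0,0,0],[0,0,0],[0,0,0],[0,0,0],[0,0,0],[0,0,0],[0,0,0],[0,0,0]]}' 40; python3 to.py 510.5 266.5 120 5
```

```text
time: 2.25
tool_pos: [371.6, -102.3, 201.4]
ee_rot: [0.999, 0.046, 0.0, -0.0]
ft_force: [-0.3, -0.1, -0.6]
finger_gap: 85.0
finger_force: 0.0
now [ 371.6 -102.3  201.4] yaw 5.32 zaxis [ 0.  0. -1.] gap 85.0 F 0.0 [-0.3 -0.1 -0.6] t 2.2
turn [ 0.    -0.003  0.053] shift [  6.82  -14.211   3.256]
```

```bash
python3 -m crank '{"jaw":[1,1,1,1,1,1,1,1,1,1,1,1,1,1,1,1,1,1],"xyz":[[0.46,-1,0],[0.46,-1,0],[0.46,-1,0],[0.46,-1,0],[0.46,-1,0],[0.46,-1,0],[0.46,-1,0],[0.46,-1,0],[0.46,-1,0],[0.46,-1,0],[0.46,-1,0],[0.46,-1,0],[0.46,-0.8,0.5],[0.3,-0.4,1],[0.1,-0.2,1],[0,0,0.5],[0,0,0],[0,0,0]],"rotation":[[0,0,0],[0,0,0],[0,0,0],[0,0,0],[0,0,0],[0,0,0],[0,0,0],[0,0,0],[0,0,0],[0,0,0],[0,0,0],[0,0,0],[0,0,0],[0,0,0],[0,0,0],[0,0,0],[0,0,0],[0,0,0]]}'; python3 to.py 510.5 266.5 44 5
```

```text
time: 4.05
tool_pos: [500.6, 243.9, 127.4]
ee_rot: [0.999, 0.045, 0.0, -0.0]
ft_force: [-0.2, -0.1, -0.4]
finger_gap: 85.6
finger_force: 0.0
now [500.6 243.9 127.4] yaw 5.18 zaxis [ 0.001  0.    -1.   ] gap 85.6 F 0.0 [-0.2 -0.1 -0.4] t 4.0
turn [-0.003 -0.009  0.03 ] shift [ 0.473 -0.866  3.337]
```

```bash
python3 -m crank '{"jaw":[1,1,1,1,1,1,1,-1,-1,-1,-1,-1,-1],"xyz":[[0.47,-0.86,0],[0,0,0.8],[0,0,0.8],[0,0,0.8],[0,0,0.5],[0,0,0.4],[0,0,0],[0,0,0],[0,0,0],[0,0,0],[0,0,0],[0,0,0],[0,0,0]],"rotation":[[0,0,0],[0,0,0],[0,0,0],[0,0,0],[0,0,0],[0,0,0],[0,0,0],[0,0,0],[0,0,0],[0,0,0],[0,0,0],[0,0,0],[0,0,0]]}' 40; python3 to.py 510.5 266.5 44 5
```

```text
time: 5.35
tool_pos: [510.3, 266.4, 44.0]
ee_rot: [0.999, 0.045, 0.0, -0.0]
ft_force: [0.2, 0.4, 0.1]
finger_gap: 0.2
finger_force: 0.0
now [510.3 266.4  44. ] yaw 5.14 zaxis [ 0.  0. -1.] gap 0.2 F 0.0 [0.2 0.4 0.1] t 5.3
turn [-0.    -0.001  0.023] shift [ 0.008 -0.004 -0.002]
```

Run:
```python
from h import *
t=snap("top"); s=snap("scene")
a=cv2.resize(t[120:260,120:260],(400,400),interpolation=2); b=cv2.resize(s[230:370,340:480],(400,400),interpolation=2)
cv2.imwrite("pics/c2.png",np.hstack([a,b])[:,:,::-1])
print(px("top",[[510,266,44]]),px("scene",[[510,266,44],[510,266,70],[499,390,70]]))
```

```text
[[203.60593022 190.24674482]] [[389.58266186 281.93583881]
 [390.63707197 275.64143188]
 [437.32404149 309.78955596]]
```

View pics/c2.png

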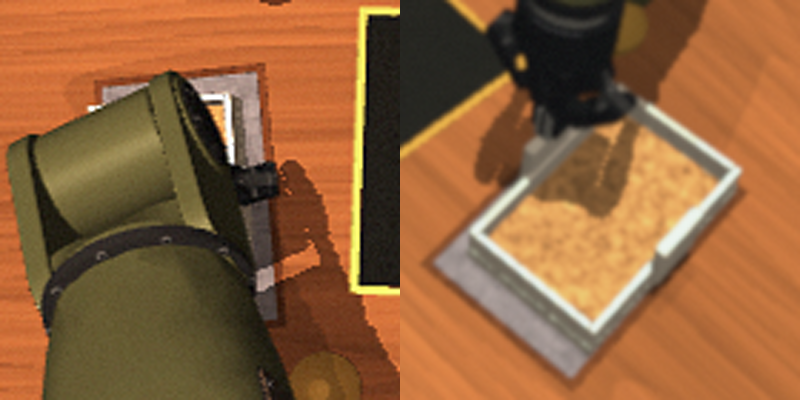

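Run:
```python
from h import *
print(ray("scene",[(385,279),(390,279),(391,287),(384,291)],70).round(), ray("scene",[(384,291)],40).round())
s=snap("scene");cv2.imwrite("pics/c3.png",cv2.resize(s[250:330,350:450],(800,640),interpolation=2)[:600,:,::-1])
print(px("scene",[[510,266,70],[510,266,44],[535,268,70],[485,264,70]]))
```

```text
[[526. 264.  70.]
 [517. 271.  70.]
 [531. 287.  70.]
 [550. 283.  70.]] [[535. 272.  40.]]
[[390.63707197 275.64143188]
 [389.58266186 281.93583881]
 [383.51616437 282.65785013]
 [397.60908483 268.77172355]]
```

View pics/c3.png

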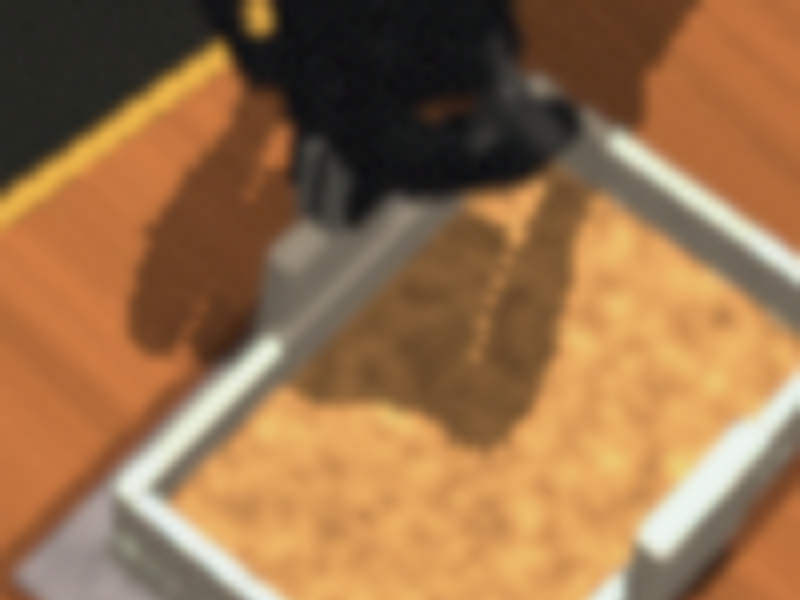

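```bash
python3 - <<'E'
from h import *
print((px("scene",[[506,316,57],[514,217,57],[530,268,57],[490,265,57],[509,271,44],[510,266,120]])-[350,250])*8)
print(ray("scene",[(392,278),(421,267)],44).round(),ray("scene",[(392,278),(421,267)],60).round())
o=bot.observe(); print(o['finger_gap'],o['finger_force'],o['tool_pos'],o['ft_force'],o['joint_pos'])
t=snap("top");
E
python3 -m crank '{"jaw":[-1,-1],"xyz":[[0,0,0],[0,0,0]],"rotation":[[0,0,0],[0,0,0]]}'
```

```text
[[464.22041153 337.70294763]
 [185.87587486 129.93598294]
 [276.7681245  276.08213389]
 [366.77925467 187.96316397]
 [332.05408724 264.74448121]
 [342.16508922 103.23925138]]
[[498. 262.  44.]
 [426. 287.  44.]] [[507. 268.  60.]
 [436. 292.  60.]]
-0.10637389597179361 0.0 [510.29818096 266.36130848  43.88676021] [ 0.15247754  0.42363225 -0.12777847] [ 4.17455277e-01  5.29598204e-01  1.59100750e+00 -2.50784160e-05
  1.02102423e+00  1.89853343e+00]
time: 5.75
tool_pos: [510.3, 266.4, 43.9]
ee_rot: [0.999, 0.045, -0.0, 0.0]
ft_force: [0.1, -0.3, 0.7]
finger_gap: -0.2
finger_force: 0.0
```

```bash
python3 -m crank '{"jaw":[-1,-1,-1,-1,-1,-1,-1,-1,-1,-1],"xyz":[[0,0,-0.5],[0,0,-1],[0,0,-1],[0,0.3,-1],[0,1,-1],[0,1,0],[0,1,0],[0,1,0],[0,1,0],[0,0,0]],"rotation":[[0,0,0],[0,0,0],[0,0,0],[0,0,0],[0,0,0],[0,0,0],[0,0,0],[0,0,0],[0,0,0],[0,0,0]]}'
python3 - <<'E'
from meas import *
t=snap("top");s=snap("scene");w=white(t)
print("tabL",rect("top",w,70,140,170,153,215),"tabR",rect("top",w,70,196,178,206,208))
a=cv2.resize(t[130:250,130:250],(400,400),interpolation=2); b=cv2.resize(s[240:360,340:480],(400,343),interpolation=2)
a[:343]; cv2.imwrite("pics/c4.png",np.hstack([a[:343],b])[:,:,::-1])
E
```

```text
time: 6.75
tool_pos: [522.5, 132.2, 157.5]
ee_rot: [0.999, 0.044, 0.0, 0.0]
ft_force: [0.6, 1.4, 0.5]
finger_gap: 0.2
finger_force: 0.0Traceback (most recent call last):
  File "<stdin>", line 3, in <module>
  File "h.py", line 17, in rect
    c=max(cv2.findContours(m,cv2.RETR_EXTERNAL,cv2.CHAIN_APPROX_NONE)[0],key=cv2.contourArea)
ValueError: max() iterable argument is empty
```

Run:
```python
from meas import *
t=snap("top");s=snap("scene")
a=cv2.resize(t[130:250,130:250],(400,400),interpolation=2); b=cv2.resize(s[240:360,340:480],(400,343),interpolation=2)
cv2.imwrite("pics/c4.png",np.hstack([a[:343],b])[:,:,::-1])
```

```text
(no output)
```

View pics/c4.png

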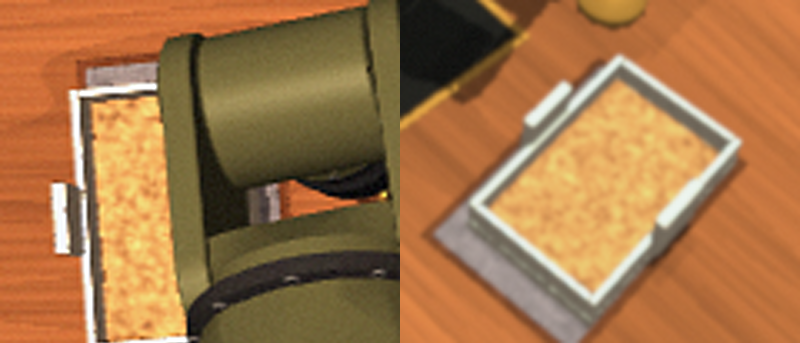

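Run:
```python
from meas import *
s=snap("scene");o=bot.observe();p=o['tool_pos'];print(p)
u=px("scene",[p,p+[0,0,19],p+[0,0,38]]);print(u)
x,y=u[0].astype(int)
c=s[y-40:y+35,x-50:x+50].copy()
c=cv2.resize(c,(800,600),interpolation=2)
for q in u: cv2.drawMarker(c,tuple(((q-[x-50,y-40])*8).astype(int).tolist()),(255,0,0),0,14)
cv2.imwrite("pics/c5.png",c[:,:,::-1])
```

```text
[522.10576421 135.16599449 156.65933445]
[[347.25835471 220.1341095 ]
 [347.49852121 214.67135943]
 [347.74492188 209.06680881]]
```

View pics/c5.png

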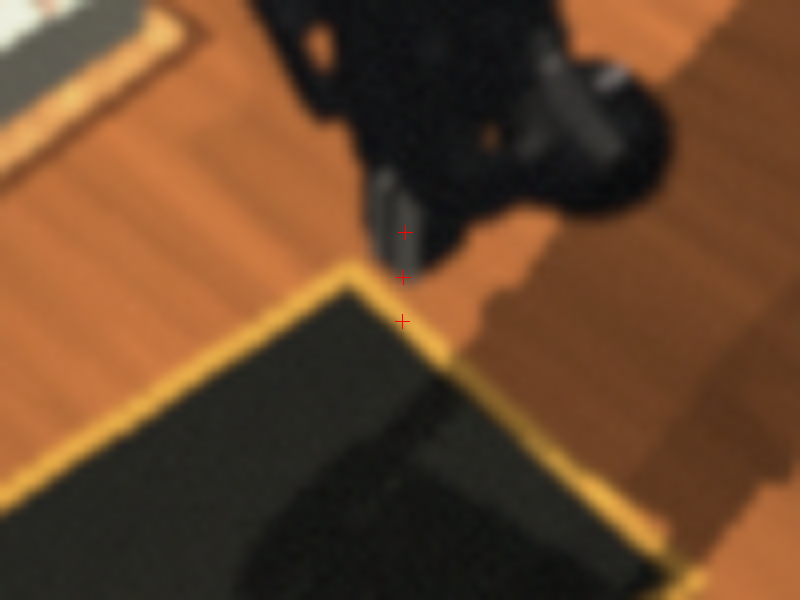

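```bash
python3 to.py 510.5 266.5 120 5;  python3 -m crank '{"jaw":[1,1,1,1,1,1,1,1,1,1,1,1,1],"xyz":[[0,-0.5,0],[0,-1,0],[0,-1,0],[0,-1,0],[0,-1,0],[0,-0.8,0],[0,0,0.5],[0,0,1],[0,0,1],[0,0,1],[0,0,1],[0,0,0.2],[0,0,0]],"rotation":[[0,0,0],[0,0,0],[0,0,0],[0,0,0],[0,0,0],[0,0,0],[0,0,0],[0,0,0],[0,0,0],[0,0,0],[0,0,0],[0,0,0],[0,0,0]]}' 40;  python3 to.py 510.5 266.5 28 5
```

```text
now [522.1 135.2 156.7] yaw 5.19 zaxis [ 0.  0. -1.] gap 0.1 F 0.0 [ 0.1  0.8 -0.7] t 7.0
turn [-0.001 -0.002  0.031] shift [-5.000e-03 -5.274e+00  1.466e+00]
time: 8.3
tool_pos: [509.8, 266.3, 38.3]
ee_rot: [0.999, 0.045, -0.001, 0.0]
ft_force: [0.7, -0.2, 0.6]
finger_gap: 85.6
finger_force: 0.0
now [509.8 266.3  38.3] yaw 5.15 zaxis [-0.001 -0.001 -1.   ] gap 85.6 F 0.0 [ 0.7 -0.2  0.6] t 8.3
turn [0.005 0.015 0.024] shift [ 0.027 -0.006  0.411]
```

```bash
python3 -m crank '{"jaw":[1,1,-1,-1,-1,-1,-1,-1],"xyz":[[0,0,0.4],[0,0,0],[0,0,0],[0,0,0],[0,0,0],[0,0,0],[0,0,0],[0,0,0]],"rotation":[[0,0,0],[0,0,0],[0,0,0],[0,0,0],[0,0,0],[0,0,0],[0,0,0],[0,0,0]]}' 40;  python3 to.py 510.5 266.5 28 5
```

```text
time: 9.1
tool_pos: [510.5, 266.4, 29.2]
ee_rot: [0.999, 0.045, 0.0, -0.0]
ft_force: [-0.4, -0.9, 3.4]
finger_gap: 9.0
finger_force: 40.6
now [510.5 266.4  29.2] yaw 5.12 zaxis [ 0.  0. -1.] gap 9.0 F 40.6 [-0.4 -0.9  3.4] t 9.1
turn [-0.001 -0.004  0.021] shift [ 0.001 -0.006  0.046]
```

```bash
python3 to.py 552.3 31 29.2 5.12;python3 -m crank '{"jaw":[-1,-1,-1,-1,-1,-1,-1,-1,-1,-1,-1,-1,-1,-1,-1,-1,-1,-1,-1,-1],"xyz":[[0,0,0],[0.05,0.2,0],[0.07,0.4,0],[0.07,0.5,0],[0.07,0.6,0],[0.07,0.6,0],[0.07,0.6,0],[0.07,0.6,0],[0.07,0.6,0],[0.07,0.6,0],[0.07,0.6,0],[0.07,0.6,0],[0.07,0.6,0],[0.07,0.6,0],[0.05,0.6,0],[0.03,0.6,0],[0,0.6,0],[0,0.4,0],[0,0.2,0],[0,0,0]],"rotation":[[0,0,0],[0,0,0],[0,0,0],[0,0,0],[0,0,0],[0,0,0],[0,0,0],[0,0,0],[0,0,0],[0,0,0],[0,0,0.1],[0,0,0.1],[0,0,0.2],[0,0,0.2],[0,0,0.2],[0,0,0.2],[0,0,0.1],[0,0,0.1],[0,0,0],[0,0,0]]}' 60;  python3 to.py 552.3 31 29.2 -2.3
```

```text
now [510.5 266.4  29.2] yaw 5.12 zaxis [ 0.  0. -1.] gap 9.0 F 40.6 [-0.4 -0.9  3.4] t 9.1
turn [-0.001 -0.004  0.001] shift [ 8.260e-01  9.526e+00 -2.000e-03]
time: 11.1
tool_pos: [549.4, 31.2, 29.2]
ee_rot: [1.0, -0.018, 0.0, -0.0]
ft_force: [-0.4, -0.8, 4.7]
finger_gap: 8.1
finger_force: 61.1
now [549.4  31.2  29.2] yaw -2.09 zaxis [ 0.001  0.001 -1.   ] gap 8.1 F 61.1 [-0.4 -0.8  4.7] t 11.1
turn [-0.005 -0.008  0.036] shift [0.116 0.002 0.001]
```

```bash
python3 -m crank '{"jaw":[1,1,1,1,1,1,1,1,1,1,1,1,1,1,1,1,1],"xyz":[[0.11,0,0],[0,0,0],[0,0,0],[0,0,0],[0,0,-0.5],[0,0,-1],[0,0,-1],[0,0,-1],[0,0.5,-0.5],[-0.4,1,0],[-0.4,1,0],[-0.4,1,0],[-0.4,1,0],[-0.4,1,0],[-0.4,1,0],[-0.4,0.5,0],[0,0,0]],"rotation":[[0,0,0],[0,0,0],[0,0,0],[0,0,0],[0,0,0],[0,0,0],[0,0,0],[0,0,0],[0,0,0],[0,0,-0.3],[0,0,-0.3],[0,0,-0.1],[0,0,0],[0,0,0],[0,0,0],[0,0,0],[0,0,0]]}';  python3 to.py 474.1 -135.4 26 2
python3 - <<'E'
from meas import *
t=snap("top");w=white(t);cv2.imwrite("pics/t6.png",t[130:240,235:400,::-1].repeat(4,0).repeat(4,1))
E
```

```text
time: 12.8
tool_pos: [483.3, -146.8, 128.9]
ee_rot: [1.0, 0.017, -0.0, 0.0]
ft_force: [-0.3, 0.2, 1.1]
finger_gap: 85.5
finger_force: 0.0
now [ 483.3 -146.8  128.9] yaw 2.0 zaxis [-0. -0. -1.] gap 85.5 F 0.0 [-0.3  0.2  1.1] t 12.8
turn [ 0.001  0.004 -0.   ] shift [-0.35  -0.47   4.117]
```

View pics/t6.png

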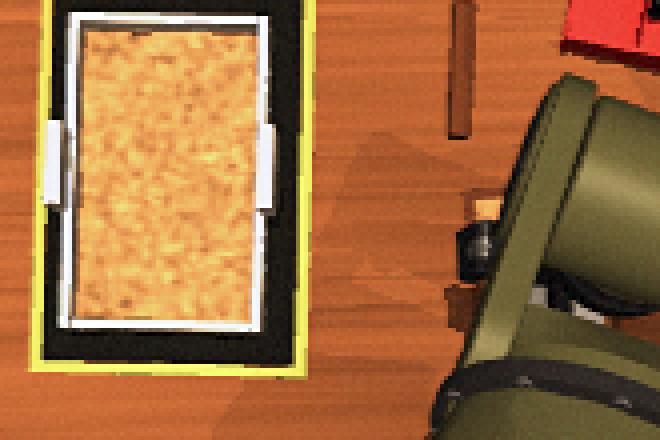

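```bash
python3 -c "
from h import *
p=ray('top',[(248.3,170.8),(301.5,172)],70);print(p.round(1),p.mean(0).round(1),np.degrees(np.arctan2(*(p[0]-p[1])[:2]))*-1)"
python3 -m crank '{"jaw":[1,1,1,1,1,1,1,-1,-1,-1,-1,-1,-1,-1],"xyz":[[-0.35,-0.47,0],[0,0,0.6],[0,0,1],[0,0,1],[0,0,1],[0,0,0.5],[0,0,0],[0,0,0],[0,0,0],[0,0,0],[0,0,0],[0,0,0],[0,0,0],[0,0,0]],"rotation":[[0,0,0],[0,0,0],[0,0,0],[0,0,0],[0,0,0],[0,0,0],[0,0,0],[0,0,0],[0,0,0],[0,0,0],[0,0,0],[0,0,0],[0,0,0],[0,0,0]]}' 60;  python3 to.py 474.1 -135.4 26 2
```

```text
[[551.2 154.4  70. ]
 [546.1  30.4  70. ]] [548.6  92.4  70. ] -2.3576277326545987
time: 14.25
tool_pos: [475.0, -133.4, 26.2]
ee_rot: [1.0, 0.019, -0.0, -0.0]
ft_force: [-0.3, -0.2, -3.0]
finger_gap: 10.8
finger_force: 61.5
now [ 475.  -133.4   26.2] yaw 2.14 zaxis [-0.  0. -1.] gap 10.8 F 61.5 [-0.3 -0.2 -3. ] t 14.2
turn [-0.002  0.004  0.023] shift [-0.039  0.078  0.009]
```

```bash
cat > pour.py <<'E'
import sys; from h import *
"""pour.py xp zmouth tilt: turn+shift to bring the mouth there (planter frame x)"""
xp,zm,t=[float(v) for v in sys.argv[1:4]]; yaw=-2.4; C=np.array([548.6,92.4])
g=R.from_euler('z',yaw,degrees=True)*R.from_euler('x',180,degrees=True)*R.from_euler('y',t,degrees=True)
m=np.r_[C+xp*np.array([np.cos(np.radians(yaw)),np.sin(np.radians(yaw))]),zm]
p=m-g.apply([-67,0,22]); print('tcp',p.round(1))
o=bot.observe(); r=R.from_quat(o['ee_rot'])
tr=np.degrees((r.inv()*g).as_rotvec())/6
print('t',round(o['time'],1),'gap',o['finger_gap'].round(1),'F',round(o['finger_force'],1),'mouth now',(o['tool_pos']+r.apply([-67,0,22])).round(1))
print('turn',tr.round(2),'shift in new axes',(g.inv().apply(p-o['tool_pos'])/25).round(2),'in current axes',(r.inv().apply(p-o['tool_pos'])/25).round(2))
E
python3 -m crank '{"jaw":[-1,-1,-1,-1,-1,-1,-1],"xyz":[[0,0,-0.4],[0,0,-0.8],[0,0,-1],[0,0,-1],[0,0,-0.8],[0,0,-0.4],[0,0,0]],"rotation":[[0,0,0],[0,0,0],[0,0,0],[0,0,0],[0,0,0.4],[0,0,0.35],[0,0,0]]}'
python3 pour.py -55 110 0
```

```text
time: 14.95
tool_pos: [475.8, -133.7, 138.3]
ee_rot: [1.0, -0.021, 0.001, 0.0]
ft_force: [-0.5, -0.4, -3.6]
finger_gap: 10.9
finger_force: 61.5
tcp [560.6  91.9 132. ]Traceback (most recent call last):
  File "pour.py", line 9, in <module>
    print('t',round(o['time'],1),'gap',o['finger_gap'].round(1),'F',round(o['finger_force'],1),'mouth now',(o['tool_pos']+r.apply([-67,0,22])).round(1))
                                       ^^^^^^^^^^^^^^^^^^^^^
AttributeError: 'float' object has no attribute 'round'
```

```bash
sed -i "s/o\['finger_gap'\].round(1)/round(o['finger_gap'],1)/" pour.py
python3 -m crank '{"jaw":[-1,-1,-1,-1,-1,-1,-1,-1,-1,-1,-1,-1,-1,-1,-1,-1],"xyz":[[0.1,-0.3,0],[0.2,-0.6,0],[0.2,-0.7,0],[0.25,-0.8,0],[0.25,-0.8,0],[0.25,-0.8,0],[0.25,-0.8,0],[0.25,-0.8,0],[0.25,-0.8,0],[0.25,-0.8,0],[0.25,-0.7,0],[0.2,-0.5,0],[0.2,-0.4,0],[0.1,-0.2,0],[0,0,0],[0,0,0]],"rotation":[[0,0,0],[0,0,0],[0,0,0],[0,0,0],[0,0,0],[0,0,0],[0,0,0],[0,0,0],[0,0,0],[0,0,0],[0,0,0],[0,0,0],[0,0,0],[0,0,0],[0,0,0],[0,0,0]]}'
python3 pour.py -55 50 15
```

```text
time: 16.55
tool_pos: [559.3, 87.8, 136.3]
ee_rot: [1.0, -0.021, -0.0, 0.0]
ft_force: [-0.3, -0.3, -2.4]
finger_gap: 10.6
finger_force: 61.5
tcp [552.6  92.2  88.6]
t 16.6 gap 10.6 F 61.5 mouth now [492.3  90.6 114.3]
turn [0.  2.5 0. ] shift in new axes [-0.76 -0.17  1.77] in current axes [-0.27 -0.17  1.91]
```

```bash
python3 -m crank '{"jaw":[-1,-1,-1,-1,-1,-1,-1,-1],"xyz":[[-0.1,-0.17,0.3],[-0.1,0,0.5],[-0.07,0,0.6],[0,0,0.5],[0,0,0],[0,0,0],[0,0,0],[0,0,0]],"rotation":[[0,0,0],[0,0,0],[0,0,0],[0,0.5,0],[0,0.8,0],[0,0.8,0],[0,0.4,0],[0,0,0]]}'
python3 pour.py -60 45 22
python3 - <<'E'
from h import *
s=snap("scene");cv2.imwrite("pics/s7.png",cv2.resize(s[170:320,240:440],(800,600),interpolation=2)[:,:,::-1])
E
```

```text
time: 17.35
tool_pos: [551.4, 92.6, 87.8]
ee_rot: [0.991, -0.02, 0.13, 0.003]
ft_force: [-0.8, -0.5, -2.2]
finger_gap: 10.5
finger_force: 61.5
tcp [542.5  92.7  90.5]
t 17.4 gap 10.5 F 61.5 mouth now [492.4  95.   49.3]
turn [-0.    1.18  0.01] shift in new axes [-0.29  0.01 -0.23] in current axes [-0.32  0.01 -0.2 ]
```

View pics/s7.png

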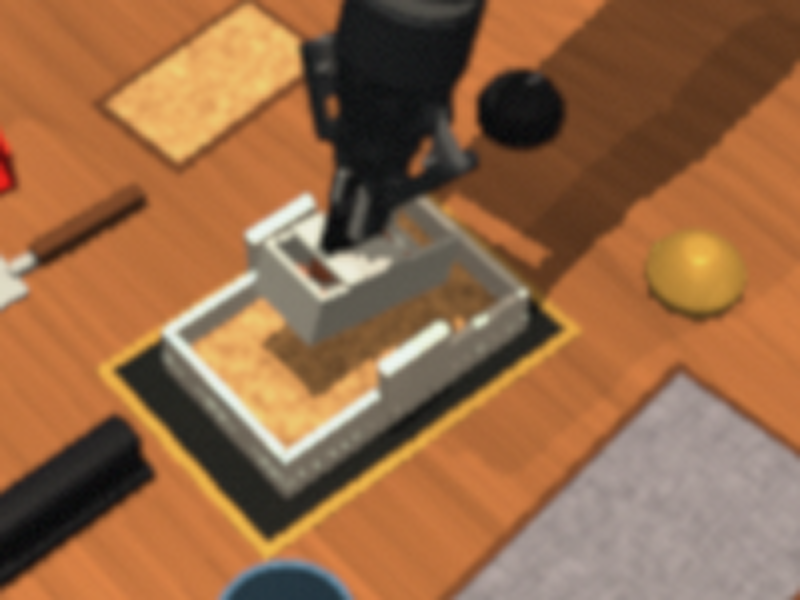

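```bash
cat > peb.py <<'E'
from h import *
import sys
def find(n):
    im=snap(n);h=cv2.cvtColor(im,cv2.COLOR_RGB2HSV);m=((h[...,0]<=7)&(h[...,1]>130)&(h[...,2]>70)).astype(np.uint8)
    a,b,st,ce=cv2.connectedComponentsWithStats(m)
    u=np.array([c for c,s in zip(ce[1:],st[1:]) if s[4]>=5]); ar=[s[4] for s in st[1:] if s[4]>=5]
    if len(u)==0: return
    P=ray(n,u,22); y=np.radians(-2.4)
    C=np.array([float(v) for v in sys.argv[1:3]] or [548.6,92.4]); d=P[:,:2]-C
    for (x,yy),ar_,c in zip(np.c_[d[:,0]*np.cos(y)+d[:,1]*np.sin(y),-d[:,0]*np.sin(y)+d[:,1]*np.cos(y)].round(),ar,u):
        if abs(x)<190 and abs(yy)<160: print(n,'xp',x,'yp',yy,'area',ar_,'px',c.round(0))
find("scene")
if '-t' in sys.argv or len(sys.argv)>3: find("top")
E
python3 -c "
from h import *
s=snap('scene');h=cv2.cvtColor(s,cv2.COLOR_RGB2HSV);print(h[236:241,317:323,:].reshape(-1,3).tolist(),h[260,330],h[250,345])"
python3 -m crank '{"jaw":[-1,-1,-1,-1,-1,-1,-1,-1],"xyz":[[-0.15,0,-0.1],[-0.15,0,-0.1],[0.2,0,0],[-0.2,0,0],[0.2,0,0],[-0.2,0,0],[0,0,0],[0,0,0]],"rotation":[[0,0.6,0],[0,0.6,0],[0,0.2,0],[0,0,0],[0,0,0],[0,0,0],[0,0,0],[0,0,0]]}'
python3 peb.py; python3 pour.py -60 45 22
```

```text
[[10, 122, 98], [9, 159, 90], [9, 144, 99], [11, 94, 117], [18, 50, 149], [24, 36, 192], [10, 146, 108], [9, 169, 89], [9, 167, 93], [9, 142, 99], [11, 89, 117], [19, 50, 149], [10, 119, 124], [9, 149, 91], [9, 169, 89], [9, 165, 93], [10, 147, 97], [12, 87, 112], [14, 73, 151], [12, 93, 107], [9, 133, 90], [9, 158, 89], [9, 150, 92], [10, 121, 95], [20, 46, 190], [20, 49, 150], [14, 71, 111], [11, 109, 94], [11, 97, 95], [13, 80, 102]] [ 15 152 154] [ 15 149 120]
time: 18.25
tool_pos: [544.3, 93.1, 91.3]
ee_rot: [0.979, -0.02, 0.202, 0.004]
ft_force: [-0.3, 0.4, -3.0]
finger_gap: 10.5
finger_force: 61.5
tcp [542.5  92.7  90.5]
t 18.3 gap 10.1 F 61.5 mouth now [491.6  95.2  44.6]
turn [-0.   -0.23  0.01] shift in new axes [-0.08  0.02  0.01] in current axes [-0.08  0.02  0.  ]
```

```bash
sed -i 's/<=7)/<=12)/;s/<190/<94/;s/<160/<58/' peb.py
python3 peb.py; echo; python3 -m crank '{"jaw":[-1,-1,-1,-1,-1,-1,-1,-1],"xyz":[[-0.1,0,-0.1],[-0.3,0,0],[0.3,0,0],[-0.3,0,0],[0.3,0,0],[-0.3,0,0],[0.3,0,0],[0,0,0]],"rotation":[[0,0.6,0],[0,0.2,0],[0,0,0],[0,0,0],[0,0,0],[0,0,0],[0,0,0],[0,0,0]]}'
python3 peb.py; python3 pour.py -60 45 28
```

```text
scene xp -27.0 yp -43.0 area 12 px [323. 234.]

time: 19.15
tool_pos: [541.8, 93.2, 93.5]
ee_rot: [0.97, -0.02, 0.244, 0.005]
ft_force: [-0.0, 0.4, -2.4]
finger_gap: 10.7
finger_force: 61.6
scene xp -34.0 yp -46.0 area 8 px [324. 232.]
tcp [537.4  92.9  95.9]
t 19.2 gap 10.7 F 61.6 mouth now [492.9  95.2  42.1]
turn [-0.   -0.04  0.  ] shift in new axes [-0.09  0.02 -0.17] in current axes [-0.09  0.02 -0.17]
```

```bash
python3 -m crank '{"jaw":[-1,-1,-1,-1,-1,-1,-1,-1],"xyz":[[-0.1,0,-0.1],[-0.3,0,-0.1],[0.3,0,0],[-0.3,0,0],[0.3,0,0],[-0.3,0,0],[0.3,0,0],[0,0,0]],"rotation":[[0,0.6,0],[0,0.2,0],[0,0,0],[0,0,0],[0,0,0],[0,0,0],[0,0,0],[0,0,0]]}'
python3 peb.py; python3 pour.py -60 45 34; python3 -c "
from h import *
print(px('scene',[[475,95,22],[475,65,22],[475,120,22],[495,95,22]]))"
```

```text
time: 20.0
tool_pos: [537.0, 93.5, 96.8]
ee_rot: [0.958, -0.02, 0.284, 0.006]
ft_force: [-0.0, -0.4, -2.1]
finger_gap: 10.8
finger_force: 61.6
tcp [531.9  93.1 100.7]
t 20.1 gap 10.4 F 61.6 mouth now [492.6  95.3  41.6]
turn [-0.    0.16  0.  ] shift in new axes [-0.07  0.02 -0.25] in current axes [-0.07  0.02 -0.24]
[[348.31723859 235.04380349]
 [340.13184685 228.04820284]
 [355.29211844 241.00484672]
 [342.49908833 239.33441035]]
```

Run:
```python
from h import *
s=snap("scene");cv2.imwrite("pics/s8.png",cv2.resize(s[200:290,280:400],(800,600),interpolation=2)[:,:,::-1])
```

```text
(no output)
```

View pics/s8.png

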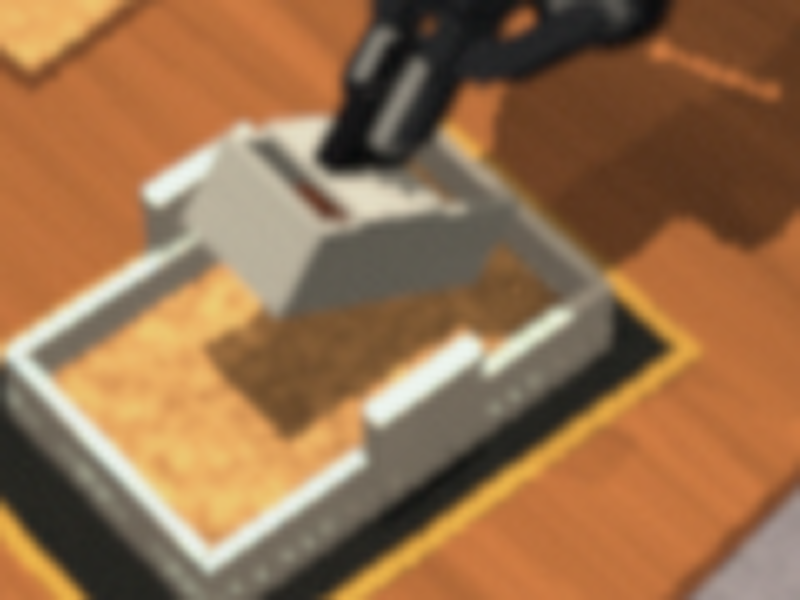

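```bash
python3 -m crank '{"jaw":[-1,-1,-1,-1,-1,-1],"xyz":[[-0.2,0,-0.2],[0.4,0,0],[-0.4,0,0],[0.4,0,0],[-0.4,0,0],[0,0,0]],"rotation":[[0,0.6,0],[0,0,0],[0,0,0],[0,0,0],[0,0,0],[0,0,0]]}'
python3 peb.py; python3 pour.py -60 45 37
```

```text
time: 20.7
tool_pos: [528.4, 93.6, 96.9]
ee_rot: [0.949, -0.019, 0.313, 0.007]
ft_force: [0.9, -0.7, -2.4]
finger_gap: 10.5
finger_force: 61.6
tcp [528.9  93.2 102.9]
t 20.8 gap 10.7 F 61.6 mouth now [488.2  95.3  39.7]
turn [-0.    0.07  0.01] shift in new axes [ 0.14  0.02 -0.18] in current axes [ 0.13  0.02 -0.18]
```

```bash
python3 -m crank '{"jaw":[-1,-1,-1,-1,-1,-1,-1,-1],"xyz":[[0.1,0,-0.2],[0.4,0,0],[-0.4,0,0],[0.4,0,-0.1],[-0.4,0,0.1],[0.4,0,0],[-0.4,0,0],[0,0,0]],"rotation":[[0,0.7,0],[0,0,0],[0,0,0],[0,0,0],[0,0,0],[0,0,0],[0,0,0],[0,0,0]]}'
python3 peb.py; python3 pour.py -60 45 41
```

```text
time: 21.55
tool_pos: [528.5, 92.3, 101.0]
ee_rot: [0.941, -0.02, 0.338, 0.009]
ft_force: [-0.2, -0.2, -2.6]
finger_gap: 10.6
finger_force: 61.6
tcp [524.8  93.4 105.6]
t 21.6 gap 10.7 F 61.6 mouth now [491.2  93.8  41.8]
turn [0.05 0.25 0.  ] shift in new axes [-0.02 -0.04 -0.24] in current axes [-0.02 -0.03 -0.24]
```

```bash
python3 -m crank '{"jaw":[-1,-1,-1,-1,-1,-1,-1,-1,-1],"xyz":[[0.1,0,-0.4],[0.1,0,0],[0.6,0,0],[-0.6,0,0],[0.6,0,0],[-0.6,0,0],[0.6,0,0],[-0.6,0,0],[0,0,0]],"rotation":[[0,0.6,0],[0,0.4,0],[0,0,0],[0,0,0],[0,0,0],[0,0,0],[0,0,0],[0,0,0],[0,0,0]]}'
python3 peb.py; python3 pour.py -60 45 45
python3 - <<'E'
from h import *
s=snap("scene");cv2.imwrite("pics/s9.png",cv2.resize(s[200:290,280:400],(800,600),interpolation=2)[:,:,::-1])
E
```

```text
time: 22.5
tool_pos: [528.0, 83.2, 126.7]
ee_rot: [0.927, -0.014, 0.375, 0.004]
ft_force: [-0.5, 1.0, -1.8]
finger_gap: 10.8
finger_force: 61.6
scene xp -76.0 yp 1.0 area 25 px [349. 235.]
scene xp -36.0 yp 13.0 area 41 px [340. 246.]
tcp [520.4  93.6 107.9]
t 22.6 gap 10.8 F 61.7 mouth now [495.8  84.9  64.9]
turn [-0.11  0.14  0.01] shift in new axes [-0.79 -0.4   0.31] in current axes [-0.78 -0.39  0.32]
```

View pics/s9.png

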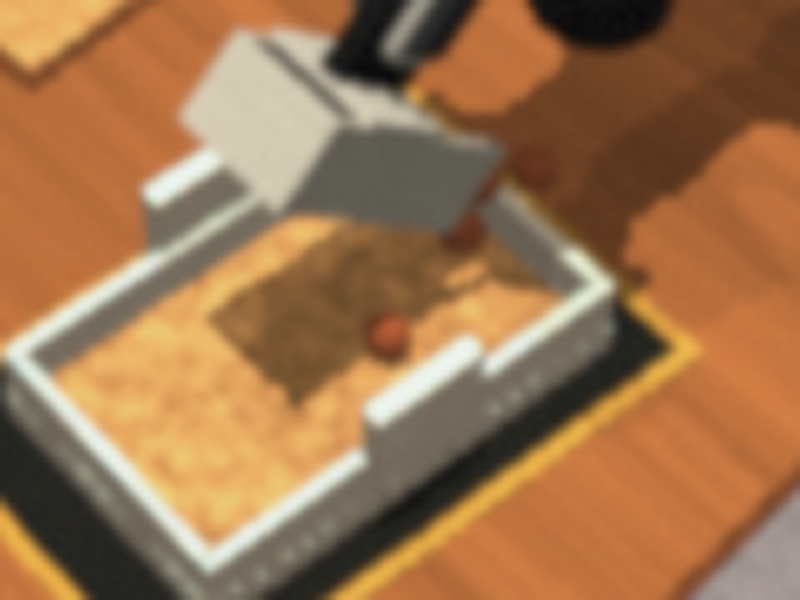

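```bash
cat > wide.py <<'E'
from h import *
s=snap("scene");h=cv2.cvtColor(s,cv2.COLOR_RGB2HSV)
for y,x in [(225,359),(224,360),(226,358),(225,370),(250,338)]: print(x,y,h[y,x])
print(ray("scene",[(359.5,225)],8),ray("scene",[(359.5,225)],60))
E
python3 wide.py; python3 pour.py -20 45 38
```

```text
359 225 [ 10 176 148]
360 224 [ 11 171 115]
358 226 [  9 181 131]
370 225 [ 12 165  91]
338 250 [ 13 161 139]
[[423.36694417  83.31694574   8.        ]] [[454.24243065 111.27863271  60.        ]]
tcp [567.8  91.6 103.6]
t 22.6 gap 10.9 F 61.7 mouth now [496.4  85.1  65.4]
turn [-0.12 -1.03  0.  ] shift in new axes [ 0.61 -0.39  1.71] in current axes [ 0.42 -0.37  1.77]
```

```bash
python3 -m crank '{"jaw":[-1,-1,-1,-1],"xyz":[[0.3,-0.4,0],[0.4,0,0],[0,0,0],[0,0,0]],"rotation":[[-0.1,-1,0],[0,-0.5,0],[0,0,0],[0,0,0]]}'
python3 pour.py 20 42 35; python3 peb.py; python3 wide.py
python3 - <<'E'
from h import *
s=snap("scene");cv2.imwrite("pics/s10.png",cv2.resize(s[150:300,240:440],(800,600),interpolation=2)[:,:,::-1])
E
```

```text
time: 23.05
tool_pos: [540.8, 83.6, 137.5]
ee_rot: [0.943, -0.022, 0.331, 0.011]
ft_force: [-0.4, -1.3, -0.9]
finger_gap: 10.9
finger_force: 61.7
tcp [610.8  89.8  98.5]
t 23.1 gap 10.9 F 61.7 mouth now [502.2  85.   78.4]
turn [ 0.09 -0.61 -0.01] shift in new axes [ 1.39 -0.37  2.88] in current axes [ 1.2  -0.4   2.96]
scene xp -79.0 yp -4.0 area 45 px [349. 233.]
scene xp -68.0 yp 39.0 area 28 px [357. 246.]
scene xp 36.0 yp 40.0 area 24 px [325. 269.]
359 225 [ 12 167 110]
360 224 [ 12 173 109]
358 226 [ 13 172 110]
370 225 [ 12 170  93]
338 250 [ 15 151 130]
[[423.36694417  83.31694574   8.        ]] [[454.24243065 111.27863271  60.        ]]
```

View pics/s10.png

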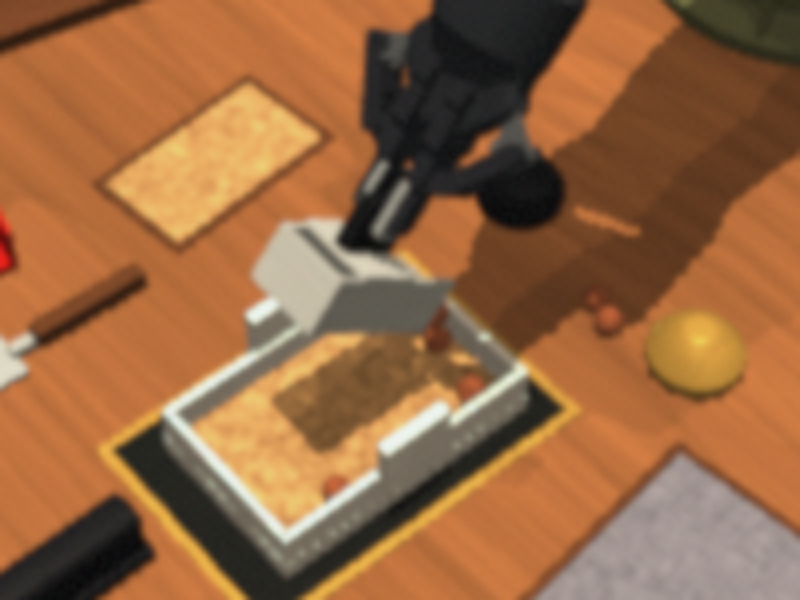

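```bash
python3 pour.py 55 40 41|tail -1;  python3 -m crank '{"jaw":[-1,-1,-1,-1,-1,-1,-1,-1],"xyz":[[0.6,-0.1,0.3],[0.6,-0.1,0.5],[0.6,-0.1,0.5],[0.4,0,0.5],[0,0,0.5],[0,0,0],[0,0,0],[0,0,0]],"rotation":[[0,0,0],[0,0,0],[0,0,0],[0,0,0],[0,0,0],[0,0,0],[0,0,0],[0,0,0]]}'
python3 pour.py 55 40 41; python3 peb.py
```

```text
turn [0.09 0.41 0.01] shift in new axes [ 2.05 -0.36  3.7 ] in current axes [ 2.2  -0.39  3.6 ]
time: 24.0
tool_pos: [619.4, 87.8, 126.9]
ee_rot: [0.944, -0.02, 0.33, 0.011]
ft_force: [0.1, -0.0, -1.6]
finger_gap: 10.6
finger_force: 61.7
tcp [639.7  88.6 100.6]
t 24.0 gap 10.6 F 61.7 mouth now [580.7  89.1  68. ]
turn [0.08 0.41 0.02] shift in new axes [-0.08 -0.06  1.33] in current axes [-0.03 -0.08  1.33]
scene xp -79.0 yp -19.0 area 128 px [345. 229.]
scene xp -67.0 yp 39.0 area 30 px [357. 246.]
scene xp 45.0 yp 41.0 area 18 px [322. 271.]
```

```bash
python3 -m crank '{"jaw":[-1,-1,-1,-1,-1,-1,-1,-1,-1,-1,-1],"xyz":[[0,0,0.5],[0,0,0.5],[0,0,0.3],[0,0,0],[0,0,0],[0.2,0,0],[-0.2,0,0],[0.2,0,0],[-0.2,0,0],[0.2,0,0],[-0.2,0,0]],"rotation":[[0,0,0],[0,0,0],[0,0,0],[0,0.5,0],[0,0.5,0],[0,0.3,0],[0,0.3,0],[0,0,0],[0,0,0],[0,0,0],[0,0,0]]}'
python3 pour.py 55 40 45; python3 peb.py
```

```text
time: 25.15
tool_pos: [646.2, 78.8, 117.2]
ee_rot: [0.92, -0.016, 0.392, 0.005]
ft_force: [0.2, 0.3, -1.9]
finger_gap: 10.1
finger_force: 61.8
tcp [635.3  88.8 102.9]
t 25.1 gap 10.1 F 61.8 mouth now [615.7  80.   53.6]
turn [-0.08 -0.2   0.03] shift in new axes [-0.72 -0.38  0.08] in current axes [-0.72 -0.38  0.07]
scene xp -79.0 yp -20.0 area 132 px [345. 229.]
scene xp -67.0 yp 39.0 area 25 px [357. 246.]
scene xp 45.0 yp 41.0 area 20 px [322. 271.]
```

```bash
python3 -m crank '{"jaw":[-1,-1,-1,-1,-1,-1,-1,-1,-1,-1],"xyz":[[0,0,-0.3],[0,0,-0.3],[0,0,-0.3],[0,0,0],[0,0,0],[0,0,0],[0,0,0],[0,0,0],[0,0,0],[0,0,0]],"rotation":[[0,-0.9,0],[0,-0.9,0],[0,-0.9,0],[0,-0.9,0],[0,-0.9,0],[0,-0.9,0],[0,-0.9,0],[0,-0.9,0],[0,-0.5,0],[0,0,0]]}'
python3 to.py 478 -133.4 60 2
```

```text
time: 26.2
tool_pos: [637.9, 72.2, 128.0]
ee_rot: [0.998, -0.027, 0.048, 0.009]
ft_force: [-0.6, -0.6, -1.0]
finger_gap: 10.5
finger_force: 61.7
now [637.9  72.2 128. ] yaw -3.01 zaxis [ 0.095 -0.02  -0.995] gap 10.5 F 61.7 [-0.6 -0.6 -1. ] t 26.2
turn [ 0.18  -0.91  -0.841] shift [-6.681  7.996  2.72 ]
```

```bash
python3 -m crank '{"jaw":[-1,-1,-1,-1,-1,-1,-1,-1,-1,-1,-1,-1,-1,-1,-1],"xyz":[[0,0,0],[-0.4,0.4,0],[-0.7,0.8,0],[-0.7,0.9,0],[-0.7,0.9,0],[-0.7,0.9,0],[-0.7,0.9,0],[-0.7,0.9,0],[-0.7,0.8,0],[-0.7,0.8,0],[-0.5,0.5,0],[-0.2,0.2,0],[0,0,0],[0,0,0],[0,0,0]],"rotation":[[0.18,-0.9,-0.8],[0,0,0],[0,0,0],[0,0,0],[0,0,0],[0,0,0],[0,0,0],[0,0,0],[0,0,0],[0,0,0],[0,0,0],[0,0,0],[0,0,0],[0,0,0],[0,0,0]]}'
python3 to.py 478 -133.4 28 2.1
```

```text
time: 27.7
tool_pos: [476.8, -132.5, 128.1]
ee_rot: [1.0, 0.016, 0.001, 0.001]
ft_force: [-0.8, 0.3, -1.2]
finger_gap: 11.1
finger_force: 61.6
now [ 476.8 -132.5  128.1] yaw 1.89 zaxis [ 0.002 -0.002 -1.   ] gap 11.1 F 61.6 [-0.8  0.3 -1.2] t 27.7
turn [ 0.016 -0.015 -0.035] shift [0.047 0.038 4.004]
```

```bash
python3 -m crank '{"jaw":[-1,-1,-1,-1,-1,-1,-1,-1,1,1,1,1,1,1,1,1],"xyz":[[0,0,1],[0,0,1],[0,0,1],[0,0,0.5],[0,0,0.3],[0,0,0.2],[0,0,0.05],[0,0,0],[0,0,0],[0,0,0],[0,0,0],[0,0,-0.5],[0,0,-1],[0,0,-1],[0,0,-1],[0,0,0]],"rotation":[[0,0,0],[0,0,0],[0,0,0],[0,0,0],[0,0,0],[0,0,0],[0,0,0],[0,0,0],[0,0,0],[0,0,0],[0,0,0],[0,0,0],[0,0,0],[0,0,0],[0,0,0],[0,0,0]]}'
python3 to.py 478 -333.4 120 2.1
```

```text
time: 29.3
tool_pos: [477.9, -133.7, 118.5]
ee_rot: [1.0, 0.016, 0.003, 0.002]
ft_force: [0.5, 0.8, -0.9]
finger_gap: 85.0
finger_force: 0.0
now [ 477.9 -133.7  118.5] yaw 1.85 zaxis [ 0.007 -0.004 -1.   ] gap 85.0 F 0.0 [ 0.5  0.8 -0.9] t 29.3
turn [ 0.038 -0.064 -0.042] shift [-0.289  7.983 -0.06 ]
```

```bash
python3 -m crank '{"jaw":[1,1,1,1,1,1,1,1,1],"xyz":[[-0.2,0.5,-0.5],[-0.5,1,-0.5],[-0.5,1,0],[-0.5,1,0],[-0.5,1,0],[-0.5,1,0],[-0.5,1,0],[-0.5,1,0],[0,0,0]],"rotation":[[0,0,0],[0,0,0],[0,0,0],[0,0,0],[0,0,0],[0,0,0],[0,0,0],[0,0,0],[0,0,0]]}'
python3 - <<'E'
from meas import *
t=snap("top")
a=cv2.resize(t[100:280,220:420],(660,594),interpolation=2);cv2.imwrite("pics/t11.png",a[:,:,::-1])
w=white(t)
print("shaker",rect("top",w,38,355,175,392,240))
E
```

```text
time: 30.2
tool_pos: [388.1, -326.2, 139.8]
ee_rot: [1.0, 0.015, 0.0, 0.001]
ft_force: [0.4, -0.2, 0.6]
finger_gap: 85.2
finger_force: 0.0
shaker [ 464.8 -132.9  109.4   54.5    2.6]
```

View pics/t11.png

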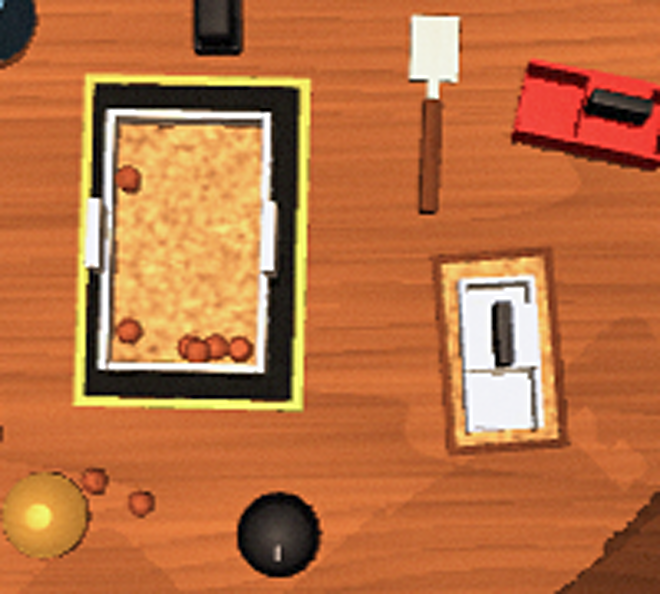

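```bash
cat > tp.py <<'E'
from h import *
t=snap("top");h=cv2.cvtColor(t,cv2.COLOR_RGB2HSV).astype(int)
def blobs(x0,y0,x1,y1,z,m):
    m=m[y0:y1,x0:x1].astype(np.uint8); n,l,st,ce=cv2.connectedComponentsWithStats(m)
    return [(ray("top",[c+[x0,y0]],z)[0,:2].round(1).tolist(),int(s[4])) for c,s in zip(ce[1:],st[1:]) if s[4]>=9]
inbed=(h[...,0]<=11)&(h[...,1]>140)&(h[...,2]>80)&(h[...,2]<235)
y=np.radians(-2.4);C=np.array([548.6,92.4])
for p,a in blobs(253,136,300,211,22,inbed):
    d=np.array(p)-C; print('bed',p,a,'xp,yp',(d@[np.cos(y),np.sin(y)]).round(),(d@[-np.sin(y),np.cos(y)]).round())
desk=(h[...,0]<=7)&(h[...,1]>150)
for b in blobs(215,225,300,270,8,desk): print('stray',b)
gold=(h[...,0]>18)&(h[...,0]<30)&(h[...,1]>140)
for b in blobs(215,240,255,275,12,gold): print('gold',b)
E
python3 tp.py
```

```text
bed [599.2, 138.1] 45 xp,yp 49.0 48.0
bed [486.4, 138.5] 45 xp,yp -64.0 43.0
bed [472.2, 76.1] 142 xp,yp -76.0 -19.0
stray ([373.7, 171.4], 10)
gold ([350.7, 208.5], 50)
```

```bash
cat >> tp.py <<'E'
for z,(u,v) in [(8,(249,245)),(8,(262,252))]:
    w=h[v-5:v+6,u-5:u+6]; m=(w[...,0]<=8)&(w[...,2]<175)&(w[...,1]>150)
    ys,xs=np.nonzero(m); print('stray@',ray("top",[[xs.mean()+u-5,ys.mean()+v-5]],z)[0].round(1),m.sum(),w[5,5],w[0,0])
E
python3 tp.py|tail -2; python3 -c "
from h import *
print(ray('top',[(248.8,245.5),(262.4,252.4)],8).round(1),ray('top',[(233,256)],20).round(1))"; python3 to.py 375 170 100 40
```

```text
stray@ [375.2 166.    8. ] 25 [  7 189 166] [ 10 184 191]
stray@ [359.3 132.    8. ] 23 [  9 189 221] [ 11 187 213]
[[376.2 165.1   8. ]
 [359.  132.    8. ]] [[351.9 201.3  20. ]]
now [ 389.6 -323.4  139.7] yaw 1.82 zaxis [ 0.001 -0.001 -1.   ] gap 85.2 F 0.0 [ 1.3 -0.1 -0.2] t 30.4
turn [ 1.400e-02 -3.000e-03 -6.363e+00] shift [ 12.239 -15.496   1.588]
```

```bash
python3 -m crank '{"jaw":[0,0,0,0,0,0,0,0,0,0,0,0,0,0,0,0,0,0,0,0],"xyz":[[0,-0.5,0],[0,-1,0],[0,-1,0],[0,-1,0],[0,-1,0],[0,-1,0],[0,-1,0],[0,0,0],[0.6,-0.7,0],[0.6,-0.7,0],[0.6,-0.7,0],[0.6,-0.7,0],[0.6,-0.7,0],[0.6,-0.7,0],[0.6,-0.7,0],[0.6,-0.7,0],[0.6,-0.7,0],[0.4,-0.4,0],[0,0,0],[0,0,0]],"rotation":[[0,0,0],[0,0,0],[0,0,-0.9],[0,0,-0.9],[0,0,-0.9],[0,0,-0.9],[0,0,-0.9],[0,0,-0.9],[0,0,-0.9],[0,0,0],[0,0,0],[0,0,0],[0,0,0],[0,0,0],[0,0,0],[0,0,0],[0,0,0],[0,0,0],[0,0,0],[0,0,0]]}' 25
python3 to.py 359 132 20 40
```

```text
time: 32.35
tool_pos: [368.0, 56.6, 139.0]
ee_rot: [0.94, 0.34, 0.0, 0.001]
ft_force: [-0.3, -0.1, 0.6]
finger_gap: 42.6
finger_force: 0.0
now [368.   56.6 139. ] yaw 39.76 zaxis [ 0.001 -0.002 -1.   ] gap 42.6 F 0.0 [-0.3 -0.1  0.6] t 32.4
turn [ 0.019  0.003 -0.041] shift [ 1.663 -2.54   4.758]
```

```bash
python3 -m crank '{"jaw":[0,0,0,0,0,0,0,0,0],"xyz":[[0.6,-0.8,0],[0.6,-0.9,0],[0.47,-0.84,0.3],[0,0,1],[0,0,1],[0,0,1],[0,0,1],[0,0,0.4],[0,0,0]],"rotation":[[0,0,0],[0,0,0],[0,0,0],[0,0,0],[0,0,0],[0,0,0],[0,0,0],[0,0,0],[0,0,0]]}'
python3 to.py 359 132 -14 40;python3 tp.py|tail -2
```

```text
time: 33.25
tool_pos: [359.7, 131.0, 20.7]
ee_rot: [0.941, 0.339, -0.001, 0.001]
ft_force: [-0.6, 0.7, -0.1]
finger_gap: 43.0
finger_force: 0.0
now [359.7 131.   20.7] yaw 39.62 zaxis [-0.001 -0.002 -1.   ] gap 43.0 F 0.0 [-0.6  0.7 -0.1] t 33.2
turn [ 0.011  0.021 -0.063] shift [ 0.004 -0.047  1.389]
stray@ [nan nan nan] 0 [ 22 118 102] [ 23 135  72]
stray@ [nan nan nan] 0 [ 23 139  90] [ 24 138  94]tp.py:16: RuntimeWarning: Mean of empty slice.
  ys,xs=np.nonzero(m); print('stray@',ray("top",[[xs.mean()+u-5,ys.mean()+v-5]],z)[0].round(1),m.sum(),w[5,5],w[0,0])
  ret = ret.dtype.type(ret / rcount)
```

```bash
python3 -m crank '{"jaw":[0,0,0,0,-1,-1,-1,-1,-1],"xyz":[[0,-0.05,0.5],[0,0,0.5],[0,0,0.3],[0,0,0],[0,0,0],[0,0,0],[0,0,0],[0,0,0],[0,0,0]],"rotation":[[0,0,0],[0,0,0],[0,0,0],[0,0,0],[0,0,0],[0,0,0],[0,0,0],[0,0,0],[0,0,0]]}' 25
python3 to.py 359 132 -14 40
```

```text
time: 34.2
tool_pos: [359.6, 132.5, -11.0]
ee_rot: [0.941, 0.339, 0.0, 0.001]
ft_force: [0.2, 0.5, 0.2]
finger_gap: 0.1
finger_force: 0.0
now [359.6 132.5 -11. ] yaw 39.65 zaxis [ 0.001 -0.002 -1.   ] gap 0.1 F 0.0 [0.2 0.5 0.2] t 34.2
turn [ 0.02  -0.001 -0.059] shift [-0.031 -0.001  0.12 ]
```

```bash
python3 -m crank '{"jaw":[0,0,0,0,0,-1,-1,-1,-1,-1],"xyz":[[0,0,-0.3],[0,0,0],[0,0,0.3],[0,0,0.2],[0,0,0.2],[0,0,0],[0,0,0],[0,0,0],[0,0,0],[0,0,0]],"rotation":[[0,0,0],[0,0,0],[0,0,0],[0,0,0],[0,0,0],[0,0,0],[0,0,0],[0,0,0],[0,0,0],[0,0,0]]}' 25
python3 to.py 359 132 -14 40
```

```text
time: 35.2
tool_pos: [359.6, 132.5, -21.0]
ee_rot: [0.941, 0.339, 0.0, 0.001]
ft_force: [0.4, -0.6, 0.2]
finger_gap: 15.7
finger_force: 24.4
now [359.6 132.5 -21. ] yaw 39.65 zaxis [ 0.001 -0.002 -1.   ] gap 15.7 F 24.4 [ 0.4 -0.6  0.2] t 35.2
turn [ 0.021 -0.001 -0.058] shift [-0.031 -0.002 -0.281]
```

```bash
python3 -m crank '{"jaw":[-1,-1,-1,-1,-1,-1,-1,-1,-1,-1,-1,-1,-1],"xyz":[[0,0,-0.5],[0,0,-1],[0,0,-1],[0,0,-1],[0.5,0.2,-0.3],[0.6,0.7,0],[0.6,0.8,0],[0.6,0.8,0],[0.6,0.8,0],[0.6,0.8,0],[0.6,0.8,0],[0.5,0.6,0],[0,0,0]],"rotation":[[0,0,0],[0,0,0],[0,0,0],[0,0,0],[0,0,0],[0,0,0],[0,0,0],[0,0,0],[0,0,0],[0,0,0],[0,0,0],[0,0,0],[0,0,0]]}' 
python3 to.py 563.6 91.8 -3 39.6
```

```text
time: 36.5
tool_pos: [537.2, 99.6, 73.9]
ee_rot: [0.941, 0.339, 0.0, 0.001]
ft_force: [-0.5, 0.8, 0.3]
finger_gap: 15.5
finger_force: 24.4
now [537.2  99.6  73.9] yaw 39.6 zaxis [ 0.002 -0.002 -1.   ] gap 15.5 F 24.4 [-0.5  0.8  0.3] t 36.5
turn [ 0.022 -0.002 -0.001] shift [0.617 0.913 3.075]
```

```bash
python3 -m crank '{"jaw":[-1,-1,-1,-1,-1,-1,-0.7,-0.5,-0.4,-0.4,-0.4,-0.4,-0.4,-0.4,-0.4,-0.4],"xyz":[[0.6,0.9,0],[0,0,0.8],[0,0,1],[0,0,0.8],[0,0,0.4],[0,0,0],[0,0,0],[0,0,0],[0,0,0],[0,0,0],[0,0,-0.4],[0,0,-0.8],[0,0,-1],[0,0,-1],[0,0,0],[0,0,0]],"rotation":[[0,0,0],[0,0,0],[0,0,0],[0,0,0],[0,0,0],[0,0,0],[0,0,0],[0,0,0],[0,0,0],[0,0,0],[0,0,0],[0,0,0],[0,0,0],[0,0,0],[0,0,0],[0,0,0]]}' 
python3 peb.py;python3 to.py 375.5 165.7 60 -58
```

```text
time: 38.1
tool_pos: [561.8, 92.4, 80.0]
ee_rot: [0.941, 0.339, 0.001, 0.001]
ft_force: [-0.2, -0.3, -0.3]
finger_gap: 25.9
finger_force: 0.0
scene xp -79.0 yp -17.0 area 117 px [346. 230.]
scene xp -68.0 yp 39.0 area 23 px [357. 246.]
scene xp 12.0 yp 1.0 area 40 px [322. 253.]
scene xp 45.0 yp 42.0 area 17 px [322. 271.]
now [561.4  92.3  79.1] yaw 39.65 zaxis [ 0.001 -0.002 -1.   ] gap 25.5 F 0.0 [-0.3  0.1 -0.5] t 38.1
turn [ 1.6000e-02 -1.2000e-02  1.6275e+01] shift [-6.428  4.75   0.763]
```

```bash
python3 -m crank '{"jaw":[-0.1,-0.1,-0.1,-0.1,-0.1,-0.1,-0.1,-0.1,-0.1,-0.1,-0.1,-0.1,-0.1,-0.1,-0.1,-0.1,-0.1,-0.1,-0.1,-0.1],"xyz":[[-0.4,-0.7,0],[-0.5,-0.9,0],[-0.5,-0.9,0],[-0.5,-0.9,0],[-0.5,-0.9,0],[-0.5,-0.9,0],[-0.5,-0.9,0],[-0.4,-0.8,0],[0,0,0],[0,0,0],[0,0,0],[0,0,0],[0,0,0],[0,0,0],[0,0,0],[0,0,0],[0,0,0],[0,0,0],[0,0,0],[0,0,0]],"rotation":[[0,0,0],[0,0,0],[0,0,0],[0,0,0],[0,0,0],[0,0,-1],[0,0,-1],[0,0,-1],[0,0,-1],[0,0,-1],[0,0,-1],[0,0,-1],[0,0,-1],[0,0,-1],[0,0,-1],[0,0,-1],[0,0,-1],[0,0,-1],[0,0,-0.7],[0,0,0]]}' 
python3 to.py 377 163.5 -12 122
```

```text
time: 40.15
tool_pos: [375.7, 157.4, 78.2]
ee_rot: [0.485, 0.874, -0.001, 0.0]
ft_force: [-0.5, -0.1, -0.2]
finger_gap: 38.5
finger_force: 0.0
now [375.7 157.4  78.2] yaw 121.91 zaxis [-0.    -0.002 -1.   ] gap 38.5 F 0.0 [-0.5 -0.1 -0.2] t 40.1
turn [-0.012  0.016 -0.014] shift [0.179 0.174 3.608]
```

Run:
```python
from h import *
s=snap("scene");h=cv2.cvtColor(s,cv2.COLOR_RGB2HSV).astype(int)
u=px("scene",[[375.5,165.7,8]])[0];x,y=u.astype(int);print(u)
w=h[y-9:y+10,x-9:x+10];print(w[::3,::3,0],w[::3,::3,2])
m=(w[...,0]<=8)&(w[...,2]>60)&(w[...,1]>140);ys,xs=np.nonzero(m);print(m.sum(),xs.mean()+x-9,ys.mean()+y-9,ray("scene",[[xs.mean()+x-9,ys.mean()+y-9]],8))
```

```text
[395.76939612 233.9521441 ]
[[12 12 12 11 12 12 12]
 [12 12 12 12 12 12 12]
 [12 13 12 12 12 12 16]
 [12 12 11  9  9 13 18]
 [12 12 11  9  9 15 18]
 [12 12 12 11 12 15 18]
 [12 12 12 12 12 13 18]] [[122 110 113 113 120 110  99]
 [106 108 113 112 103  99 101]
 [103 105 116 108  96  94  96]
 [103 101 102  95  98  98  97]
 [111 101  84  81  90  92 100]
 [173  96  88  85  90  92 103]
 [185 156  94  88  89  94 138]]
0 nan nan [[nan nan nan]]<stdin>:5: RuntimeWarning: Mean of empty slice.
  ret = ret.dtype.type(ret / rcount)
```

```bash
python3 -m crank '{"jaw":[-0.1,-0.1,-0.1,-0.1,-0.1,-0.1,-0.1,-1,-1,-1,-1,-1],"xyz":[[0.17,0.17,0.6],[0,0,1],[0,0,1],[0,0,0.6],[0,0,0.5],[0,0,0.25],[0,0,0],[0,0,0],[0,0,0],[0,0,0],[0,0,0],[0,0,0]],"rotation":[[0,0,0],[0,0,0],[0,0,0],[0,0,0],[0,0,0],[0,0,0],[0,0,0],[0,0,0],[0,0,0],[0,0,0],[0,0,0],[0,0,0]]}' 25
python3 to.py 377 163.5 -21 122
```

```text
time: 41.4
tool_pos: [377.9, 163.3, -19.6]
ee_rot: [0.486, 0.874, -0.0, 0.001]
ft_force: [0.0, -0.0, 3.9]
finger_gap: 15.7
finger_force: 24.4
now [377.9 163.3 -19.6] yaw 121.84 zaxis [ 0.002 -0.001 -1.   ] gap 15.7 F 24.4 [ 0.  -0.   3.9] t 41.4
turn [ 0.009  0.021 -0.026] shift [ 0.025 -0.028  0.056]
```

```bash
python3 -m crank '{"jaw":[-1,-1,-1,-1,-1,-1,-1,-1,-1,-1,-1,-1,-1],"xyz":[[0,0,-0.5],[0,0,-1],[0,0,-1],[0,0,-1],[-0.4,0.2,-0.3],[-0.7,0.5,0],[-0.8,0.5,0],[-0.8,0.5,0],[-0.8,0.5,0],[-0.8,0.5,0],[-0.8,0.5,0],[-0.4,0.4,0],[0,0,0]],"rotation":[[0,0,0],[0,0,0],[0,0,0],[0,0,0],[0,0,0],[0,0,0],[0,0,0],[0,0,0],[0,0,0],[0,0,0],[0,0,0],[0,0,0],[0,0,0]]}' 
python3 to.py 526.6 93.3 -2 121.8
```

```text
time: 42.7
tool_pos: [527.5, 93.0, 74.2]
ee_rot: [0.486, 0.874, -0.001, 0.001]
ft_force: [-0.6, -0.8, -0.5]
finger_gap: 16.0
finger_force: 23.7
now [527.5  93.   74.2] yaw 121.78 zaxis [ 0.    -0.002 -1.   ] gap 16.0 F 23.7 [-0.6 -0.8 -0.5] t 42.7
turn [-0.006  0.017 -0.003] shift [ 0.028 -0.027  3.05 ]
```

```bash
python3 -m crank '{"jaw":[-1,-1,-1,-1,-1,-0.7,-0.5,-0.4,-0.4,-0.4,-0.4,-0.4,-0.4,-0.4,-0.4],"xyz":[[0,0,0.8],[0,0,1],[0,0,0.8],[0,0,0.4],[0,0,0],[0,0,0],[0,0,0],[0,0,0],[0,0,0],[0,0,-0.4],[0,0,-0.8],[0,0,-1],[0,0,-1],[0,0,-0.4],[0,0,0]],"rotation":[[0,0,0],[0,0,0],[0,0,0],[0,0,0],[0,0,0],[0,0,0],[0,0,0],[0,0,0],[0,0,0],[0,0,0],[0,0,0],[0,0,0],[0,0,0],[0,0,0],[0,0,0]]}' 
python3 peb.py;python3 to.py 546 30.4 100 -2.4
```

```text
time: 44.2
tool_pos: [527.2, 94.2, 91.8]
ee_rot: [0.486, 0.874, 0.0, 0.002]
ft_force: [0.0, 0.8, -0.8]
finger_gap: 25.7
finger_force: 0.0
scene xp -79.0 yp -19.0 area 131 px [345. 229.]
scene xp -25.0 yp 3.0 area 39 px [334. 246.]
scene xp -67.0 yp 39.0 area 23 px [357. 246.]
scene xp 11.0 yp 1.0 area 38 px [322. 253.]
scene xp 45.0 yp 41.0 area 19 px [322. 271.]
now [526.5  94.1  90.4] yaw 121.85 zaxis [ 0.002 -0.002 -1.   ] gap 25.4 F 0.0 [ 0.4  1.1 -0.1] t 44.2
turn [2.8000e-02 5.0000e-03 2.0709e+01] shift [ 0.886  2.514 -0.384]
```

```bash
python3 -m crank '{"jaw":[0,0,0,0,0,0,0,0,0,0,0,0,0],"xyz":[[0,0,-0.5],[0,0,0],[0,0,0],[0,0,0],[0,0,0],[0,0,0],[0,0,0],[0,0,0],[0,0,0],[0,0,0],[0,0,0],[0,0,0],[0,0,0]],"rotation":[[0,0,0],[0,0,-0.9],[0,0,-1],[0,0,-1],[0,0,-1],[0,0,-1],[0,0,-1],[0,0,-1],[0,0,-1],[0,0,-1],[0,0,-0.4],[0,0,0],[0,0,0]]}' 
python3 to.py 546.1 30.4 27 177.6
```

```text
time: 45.55
tool_pos: [526.3, 94.1, 102.6]
ee_rot: [0.021, 1.0, -0.001, 0.0]
ft_force: [0.4, -0.1, -0.3]
finger_gap: 43.1
finger_force: 0.0
now [526.3  94.1 102.6] yaw 177.56 zaxis [ 0.    -0.002 -1.   ] gap 43.1 F 0.0 [ 0.4 -0.1 -0.3] t 45.5
turn [-0.016  0.005 -0.006] shift [-0.897 -2.513  3.025]
```

```bash
python3 -m crank '{"jaw":[0,0,0,0,0,0,0,0,-1,-1,-1,-1,-1,-1],"xyz":[[-0.4,-0.8,0],[-0.4,-0.9,0],[-0.1,-0.8,0],[0,0,0.6],[0,0,1],[0,0,0.9],[0,0,0.5],[0,0,0],[0,0,0],[0,0,0],[0,0,0],[0,0,0],[0,0,0],[0,0,0]],"rotation":[[0,0,0],[0,0,0],[0,0,0],[0,0,0],[0,0,0],[0,0,0],[0,0,0],[0,0,0],[0,0,0],[0,0,0],[0,0,0],[0,0,0],[0,0,0],[0,0,0]]}' 50
python3 to.py 519.3 258.8 27 184.8; python3 to.py 519.3 258.8 27 177.6
```

```text
time: 46.95
tool_pos: [547.2, 31.0, 29.3]
ee_rot: [0.02, 1.0, -0.001, 0.002]
ft_force: [-1.6, 2.7, 6.5]
finger_gap: 8.2
finger_force: 49.6
now [547.2  31.   29.3] yaw 177.65 zaxis [ 0.003 -0.001 -1.   ] gap 8.2 F 49.6 [-1.6  2.7  6.5] t 47.0
turn [-0.013  0.031 -1.191] shift [0.348 9.173 0.091]
now [547.2  31.   29.3] yaw 177.65 zaxis [ 0.003 -0.001 -1.   ] gap 8.2 F 49.6 [-1.6  2.7  6.5] t 47.0
turn [-0.011  0.032  0.009] shift [1.495 9.057 0.091]
```

```bash
python3 -m crank '{"jaw":[-1,-1,-1,-1,-1,-1,-1,-1,-1,-1,-1,-1,-1,-1,-1,-1,-1,-1,-1,-1],"xyz":[[0.01,0.05,0],[0.02,0.1,0],[0.02,0.15,0],[0.02,0.2,0],[0.02,0.25,0],[0.02,0.25,0],[0.02,0.25,0],[0.02,0.25,0],[0.02,0.25,0],[0.02,0.25,0],[0.02,0.25,0],[0.02,0.25,0],[0.02,0.25,0],[0.02,0.25,0],[0.02,0.25,0],[0.02,0.25,0],[0.02,0.25,0],[0.02,0.25,0],[0.02,0.25,0],[0.02,0.25,0]],"rotation":[[0,0,-0.03],[0,0,-0.03],[0,0,-0.03],[0,0,-0.03],[0,0,-0.03],[0,0,-0.03],[0,0,-0.03],[0,0,-0.03],[0,0,-0.03],[0,0,-0.03],[0,0,-0.03],[0,0,-0.03],[0,0,-0.03],[0,0,-0.03],[0,0,-0.03],[0,0,-0.03],[0,0,-0.03],[0,0,-0.03],[0,0,-0.03],[0,0,-0.03]]}' 
python3 to.py 519.3 258.8 29 184.8
```

```text
time: 48.95
tool_pos: [538.9, 142.3, 29.3]
ee_rot: [-0.011, 1.0, -0.002, 0.002]
ft_force: [1.6, -11.0, 8.1]
finger_gap: 8.2
finger_force: 49.8
now [538.9 142.3  29.3] yaw -178.77 zaxis [ 0.004 -0.003 -1.   ] gap 8.2 F 49.8 [  1.6 -11.    8.1] t 49.0
turn [-0.031  0.038 -0.595] shift [0.39  4.708 0.011]
```

```bash
python3 -m crank '{"jaw":[-1,-1,-1,-1,-1,-1,-1,-1,-1,-1,-1,-1,-1,-1,-1,-1,-1,-1,-1,-1],"xyz":[[0.02,0.25,0],[0.02,0.25,0],[0.02,0.25,0],[0.02,0.25,0],[0.02,0.25,0],[0.02,0.25,0],[0.02,0.25,0],[0.02,0.25,0],[0.02,0.25,0],[0.02,0.25,0],[0.02,0.25,0],[0.02,0.25,0],[0.02,0.25,0],[0.02,0.25,0],[0.02,0.25,0],[0.02,0.25,0],[0.02,0.25,0],[0.02,0.2,0],[0.02,0.15,0],[0.02,0.05,0]],"rotation":[[0,0,-0.03],[0,0,-0.03],[0,0,-0.03],[0,0,-0.03],[0,0,-0.03],[0,0,-0.03],[0,0,-0.03],[0,0,-0.03],[0,0,-0.03],[0,0,-0.03],[0,0,-0.03],[0,0,-0.03],[0,0,-0.03],[0,0,-0.03],[0,0,-0.03],[0,0,-0.03],[0,0,-0.03],[0,0,-0.03],[0,0,-0.03],[0,0,-0.03]]}' 
python3 to.py 519.3 258.8 29 184.8
```

```text
time: 50.95
tool_pos: [523.5, 258.2, 29.3]
ee_rot: [-0.042, 0.999, -0.001, 0.002]
ft_force: [4.9, -10.2, 8.1]
finger_gap: 8.5
finger_force: 49.9
now [523.5 258.2  29.3] yaw -175.17 zaxis [ 0.005 -0.002 -1.   ] gap 8.5 F 49.9 [  4.9 -10.2   8.1] t 51.0
turn [-0.025  0.044  0.005] shift [0.164 0.04  0.012]
```

```bash
python3 -m crank '{"jaw":[-1,-1,-1,-0.5,-0.2,0,0,0,0,0,0,0,0,0,0],"xyz":[[0.08,0.02,0],[0.08,0.02,0],[0,0,0],[0,0,0],[0,0,0],[0,0,0],[0,0,-0.4],[0,0,-0.8],[0,0,-1],[0,0,-1],[0,0.5,0],[0,1,0],[0,1,0],[0,0.5,0],[0,0,0]],"rotation":[[0,0,0],[0,0,0],[0,0,0],[0,0,0],[0,0,0],[0,0,0],[0,0,0],[0,0,0],[0,0,0],[0,0,0],[0,0,0],[0,0,0],[0,0,0],[0,0,0],[0,0,0]]}' 25
python3 to.py 622.8 -94.5 60 178.8
```

```text
time: 52.45
tool_pos: [510.9, 335.5, 107.1]
ee_rot: [-0.043, 0.999, -0.001, 0.0]
ft_force: [0.1, 0.4, -0.5]
finger_gap: 42.8
finger_force: 0.0
now [510.9 335.5 107.1] yaw -175.04 zaxis [ 0.001 -0.002 -1.   ] gap 42.8 F 0.0 [ 0.1  0.4 -0.5] t 52.5
turn [-0.017  0.006  1.026] shift [ -4.837 -17.103   1.884]
```

```bash
cat > trow.py <<'E'
from meas import *
t=snap("top"); h=cv2.cvtColor(t,cv2.COLOR_RGB2HSV).astype(int);H,S,V=h[...,0],h[...,1],h[...,2]
m=((S<40)&(V>190)).astype(np.uint8); m[:, :330]=0; m[:,375:]=0; m[:90]=0; m[175:]=0
n,l,st,ce=cv2.connectedComponentsWithStats(m); i=1+np.argmax(st[1:,4]); b=ray("top",[ce[i]],4)[0]
k=cv2.morphologyEx(((S>170)&(V<150)&(H<=10)).astype(np.uint8),cv2.MORPH_OPEN,np.ones((3,3),np.uint8)); x,y=ce[i].astype(int)
k[:, :x-45]=0;k[:,x+45:]=0;k[:y]=0;k[y+70:]=0
n,l,st,ce=cv2.connectedComponentsWithStats(k); j=1+np.argmax(st[1:,4]); hd=ray("top",[ce[j]],14)[0]
d=b-hd; print('blade px',x,y,b.round(1),st[j],'handle',hd.round(1),'yaw',np.degrees(np.arctan2(d[1],d[0])).round(1))
E
python3 trow.py
```

```text
blade px 351 114 [694.7 -91.2   4. ] [347 130   7  34 151] handle [611.4 -86.4  14. ] yaw -3.3
```

```bash
python3 -m crank '{"jaw":[0,0,0,0,0,0,0,0,0,0,0,0,0,0,0,0,0,0,0,0],"xyz":[[0,-0.2,0],[-0.1,-0.5,0],[-0.3,-0.8,0],[-0.3,-1,0],[-0.3,-1,0],[-0.3,-1,0],[-0.3,-1,0],[-0.3,-1,0],[-0.3,-1,0],[-0.3,-1,0],[-0.4,-1,0],[-0.4,-1,0],[-0.4,-1,0],[-0.4,-1,0],[-0.4,-1,0],[-0.4,-1,0],[-0.4,-1,0],[-0.2,-0.4,0],[0,-0.2,0],[0,0,0]],"rotation":[[0,0,0.6],[0,0,0.56],[0,0,0],[0,0,0],[0,0,0],[0,0,0],[0,0,0],[0,0,0],[0,0,0],[0,0,0],[0,0,0],[0,0,0],[0,0,0],[0,0,0],[0,0,0],[0,0,0],[0,0,0],[0,0,0],[0,0,0],[0,0,0]]}' 25
python3 to.py 634 -88.6 30 178
python3 - <<'E'
from h import *
# trowel check in scene, planter check in top
s=snap("scene");h=cv2.cvtColor(s,cv2.COLOR_RGB2HSV).astype(int)
m=((h[...,1]<45)&(h[...,2]>170)).astype(np.uint8); u=px("scene",[[694,-91,4]])[0].astype(int);print(u)
w=m[u[1]-20:u[1]+20,u[0]-25:u[0]+25];n,l,st,ce=cv2.connectedComponentsWithStats(w);i=1+np.argmax(st[1:,4]);print(st[i],ray("scene",[ce[i]+u-[25,20]],4))
E
```

```text
time: 54.5
tool_pos: [634.9, -73.0, 108.1]
ee_rot: [0.019, 1.0, -0.001, 0.0]
ft_force: [0.7, -0.5, 0.1]
finger_gap: 42.9
finger_force: 0.0
now [634.9 -73.  108.1] yaw 177.86 zaxis [ 0.001 -0.002 -1.   ] gap 42.9 F 0.0 [ 0.7 -0.5  0.1] t 54.5
turn [-0.015  0.007 -0.024] shift [ 0.013 -0.624  3.124]
[234 242]
[ 15  12  24  18 210] [[694.33249803 -89.10487988   4.        ]]
```

Trowel is still where it was measured; descend and grip.

```bash
python3 -m crank '{"jaw":[0,0,0,0,0,0,0,0,0,-1,-1,-1,-1,-1],"xyz":[[0,-0.62,0],[0,0,0.5],[0,0,1],[0,0,1],[0,0,1],[0,0,0.8],[0,0,0.5],[0,0,0.3],[0,0,0],[0,0,0],[0,0,0],[0,0,0],[0,0,0],[0,0,0]],"rotation":[[0,0,0],[0,0,0],[0,0,0],[0,0,0],[0,0,0],[0,0,0],[0,0,0],[0,0,0],[0,0,0],[0,0,0],[0,0,0],[0,0,0],[0,0,0],[0,0,0]]}' 80
python3 to.py 634 -88.6 -20 178
```

```text
time: 55.95
tool_pos: [635.6, -88.7, -17.9]
ee_rot: [0.018, 1.0, -0.001, 0.002]
ft_force: [-1.7, -0.5, 5.6]
finger_gap: 10.4
finger_force: 78.3
now [635.6 -88.7 -17.9] yaw 177.89 zaxis [ 0.003 -0.002 -1.   ] gap 10.4 F 78.3 [-1.7 -0.5  5.6] t 56.0
turn [-0.018  0.031 -0.019] shift [0.064 0.001 0.085]
```

```bash
python3 -m crank '{"jaw":[-1,-1,-1,-1,-1,-1,-1,-1,-1,-1],"xyz":[[0,0,-0.4],[0,0,-0.8],[0,0,-1],[0,0,-1],[0,0,-0.8],[0,-0.3,-0.2],[0.2,-0.5,0],[0.4,-0.7,0],[0.5,-0.7,0],[0.5,-0.7,0]],"rotation":[[0,0,0],[0,0,0],[0,0,0],[0,0,0],[0,0,0.6],[0,0,0.6],[0,0,0.56],[0,0,0],[0,0,0],[0,0,0]]}'
python3 to.py 457.6 -338.9 60 167.3
```

```text
time: 56.95
tool_pos: [580.8, -151.3, 86.6]
ee_rot: [0.11, 0.994, -0.001, 0.001]
ft_force: [1.6, -0.1, -0.7]
finger_gap: 10.1
finger_force: 78.3
now [ 580.8 -151.3   86.6] yaw 167.34 zaxis [ 0.002 -0.002 -1.   ] gap 10.1 F 78.3 [ 1.6 -0.1 -0.7] t 57.0
turn [-0.013  0.021  0.006] shift [ 3.16  -8.402  1.064]
```

```bash
python3 -m crank '{"jaw":[-1,-1,-1,-1,-1,-1,-1,-1,-1,-1,-1,-1],"xyz":[[0.3,-0.8,0],[0.3,-0.8,0],[0.3,-0.8,0],[0.3,-0.8,0],[0.3,-0.8,0],[0.3,-0.8,0],[0.3,-0.8,0],[0.3,-0.8,0],[0.3,-0.6,0],[0.1,-0.4,0],[0,0,0],[0,0,0]],"rotation":[[0,0,0],[0,0,0],[0,0,0],[0,0,0],[0,0,0],[0,0,0],[0,0,0],[0,0,0],[0,0,0],[0,0,0],[0,0,0],[0,0,0]]}'
python3 to.py 457.6 -338.9 -10 167.3
```

```text
time: 58.15
tool_pos: [472.8, -315.7, 86.1]
ee_rot: [0.11, 0.994, -0.001, 0.001]
ft_force: [-0.3, -0.5, -0.3]
finger_gap: 10.3
finger_force: 78.3
now [ 472.8 -315.7   86.1] yaw 167.33 zaxis [ 0.001 -0.002 -1.   ] gap 10.3 F 78.3 [-0.3 -0.5 -0.3] t 58.1
turn [-0.012  0.016  0.005] shift [ 0.39  -1.039  3.842]
```

```bash
python3 -m crank '{"jaw":[-1,-1,-1,-1,-1,-1,-1,-1,-1],"xyz":[[0.2,-0.5,0],[0.2,-0.54,0],[0,0,0.6],[0,0,1],[0,0,1],[0,0,0.7],[0,0,0.3],[0,0,0.2],[0,0,0]],"rotation":[[0,0,0],[0,0,0],[0,0,0],[0,0,0],[0,0,0],[0,0,0],[0,0,0],[0,0,0],[0,0,0]]}'
python3 to.py 457.6 -338.9 -11 167.3
python3 - <<'E'
from h import *
s=snap("scene");cv2.imwrite("pics/s12.png",cv2.resize(s[90:210,170:330],(800,600),interpolation=2)[:,:,::-1])
E
```

```text
time: 59.05
tool_pos: [457.1, -339.3, -9.3]
ee_rot: [0.11, 0.994, -0.001, 0.001]
ft_force: [0.9, -0.2, -0.6]
finger_gap: 10.2
finger_force: 78.3
now [ 457.1 -339.3   -9.3] yaw 167.33 zaxis [ 0.001 -0.001 -1.   ] gap 10.2 F 78.3 [ 0.9 -0.2 -0.6] t 59.0
turn [-0.011  0.011  0.004] shift [-0.015  0.021  0.069]
```

View pics/s12.png

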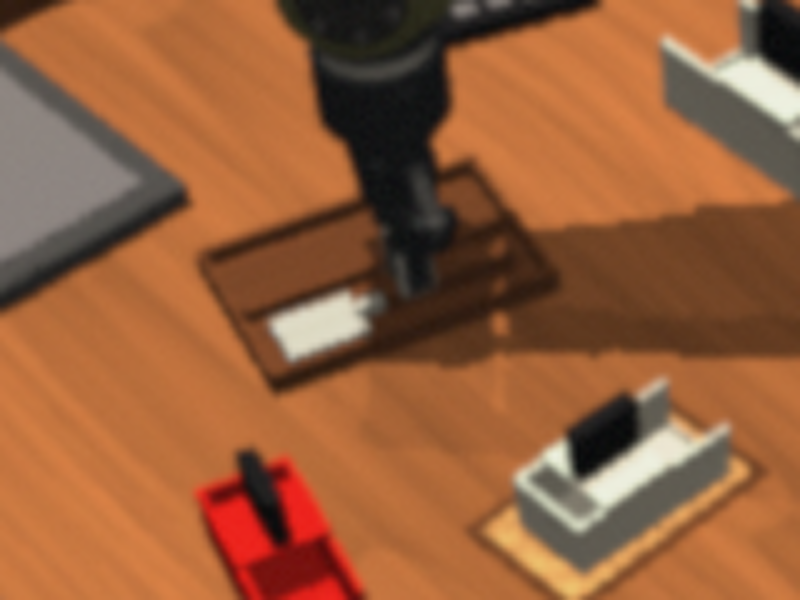

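The trowel lies in the near compartment (blade at 320,330), centred and lengthwise. The shaker stands upright on the cork. Release next.

```bash
python3 -m crank '{"jaw":[-1,-1,-0.8,-0.7,-0.6,-0.6,-0.6,-0.6,-0.6,-0.6,-0.6,-0.6,-0.6],"xyz":[[0,0,0.06],[0,0,0],[0,0,0],[0,0,0],[0,0,0],[0,0,-0.3],[0,0,-0.8],[0,0,-1],[0,0,-1],[0,0,-1],[0,0,-1],[0,0,-1],[0,0,0]],"rotation":[[0,0,0],[0,0,0],[0,0,0],[0,0,0],[0,0,0],[0,0,0],[0,0,0],[0,0,0],[0,0,0],[0,0,0],[0,0,0],[0,0,0],[0,0,0]]}'
python3 -m crank '{"jaw":[-0.6,-0.6,-0.6,-0.6,-0.6,-0.6,-0.6,-0.6],"xyz":[[0.5,-0.5,0],[1,-0.8,0],[1,-0.8,0],[1,-0.8,0],[1,-0.8,0],[1,-0.8,0],[0.5,-0.4,0],[0,0,0]],"rotation":[[0,0,0],[0,0,0],[0,0,0],[0,0,0],[0,0,0],[0,0,0],[0,0,0],[0,0,0]]}'
cat > fin.py <<'E'
from meas import *
t=snap("top");cv2.imwrite("pics/fin.png",t[:,:,::-1]); h=cv2.cvtColor(t,cv2.COLOR_RGB2HSV).astype(int);w=white(t)
H,S,V=h[...,0],h[...,1],h[...,2]
for win in [(136,165,155,220),(190,165,216,225)]: print('tab',rect("top",w,70,*win))
m=((S<40)&(V>170)).astype(np.uint8)
print('shaker',rect("top",w,38,355,175,392,240)); print('blade',rect("top",m,8,432,160,500,250))
C=np.array([514.1,320.6]);a=np.radians(4.8)
p=((H<=11)&(S>140)&(V>80)&(V<235)).astype(np.uint8)
n,l,st,ce=cv2.connectedComponentsWithStats(p)
for s,c in zip(st[1:],ce[1:]):
    if s[4]<9: continue
    d=ray("top",[c],22)[0,:2]-C; x,y=d@[np.cos(a),np.sin(a)],d@[-np.sin(a),np.cos(a)]
    if abs(x)<95 and abs(y)<56: print('peb xp %.0f yp %.0f area %d'%(x,y,s[4]),s[:4])
E
python3 fin.py
```

```text
time: 60.4
tool_pos: [458.2, -340.0, 146.2]
ee_rot: [0.11, 0.994, -0.002, 0.003]
ft_force: [0.2, -1.2, -0.6]
finger_gap: 17.1
finger_force: 0.0
time: 61.2
tool_pos: [282.3, -426.3, 141.9]
ee_rot: [0.112, 0.994, -0.001, 0.001]
ft_force: [0.0, 0.9, -0.1]
finger_gap: 17.4
finger_force: 0.0
tab [511.6 384.1  45.3   8.3   4.2]
tab [531.5 260.9  70.7   8.6   3. ]
shaker [ 464.9 -132.8  109.8   54.6    2.2]
blade [ 510.4 -351.8   61.2   34.1  -13.9]
peb xp 51 yp 39 area 44 [162 167   8   8]
peb xp 14 yp 2 area 48 [179 181   8   8]
peb xp -23 yp 5 area 50 [179 196   8   8]
peb xp -63 yp 44 area 49 [164 214   8   8]
peb xp -76 yp -17 area 145 [183 216  22  10]
```

```bash
python3 -c "
from rig import bot
print(bot.hand_in())"
```

```text
the job is handed in; nothing more can be done
None
```

The job is handed in at about 61 s. By my last measurements the planter is back on its felt within about 3 mm and square, with all 8 pebbles in the bed and at least one in every quarter (two bounced out during shaking and were put back before it left the leather). The empty shaker is upright on its cork, the trowel is centred in a tray compartment, and no brush was present. The judge returned no verdict, so the result is unconfirmed.

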